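Set up the lens station: base plate, carrier cards, limit switch

TASK

Set up the lens station. Lower the heavy base plate into its bed by resting its edge on the table beneath the bed's overhanging lip first, pausing a moment with the plate clearly tilted, then pivoting it down flat between the guides; also slide every lens carrier card flat into a magazine slot, fully home against the back stop. When all that is in place, press the limit switch's roller lever down until it clicks and let it spring back; leave the bottle, screwdriver and tray where they stand.

Things in the scene. Friction and masses are not known exactly. Their poses are not given: they have to be found in the camera images.
- bed: Fixed bed for the base plate: pocket 156 (x) by 111 (y) mm, floor = table top. Origin: pocket centre on the table, x away from the robot. Near rail 20 mm high, 135 long, 12 thick, face x = -78; its lip overhangs the pocket to x = -68, underside 14 mm up. Far stop 5 mm high, face x = +78. White side guides 10 mm high and thick, faces y = +-55.5, x -52 to 78
- plate: Heavy base plate, dark steel 150 (x) by 105 (y) by 6 mm, 0.7 to 0.9 kg, same either way round. Upright grip rib at its centre (also centre of mass): 12 mm thick along x, 60 long along y, top 46 mm above the underside. Four white blocks 18 x 16 mm, 14 tall, at x = +-50, y = +-36. Origin: centre of the underside. Starts flat on the table beside the bed, x axis within 0.5 rad of the bed's
- plate_edge_near (a point): middle of the plate's bottom edge at its own x = -75 mm (the edge towards the robot at the start)
- plate_edge_far (a point): middle of the plate's bottom edge at its own x = +75 mm
- rack: Fixed magazine, four level slots side by side, open towards the robot. Origin on the table, mid mouth line; x points into the slots. Slots 51 mm wide, 12 mm high (table to a clear roof 4 thick that starts 8 mm inside the mouth line), 45 deep to a back stop 20 mm high; centres y = -96, -32, 32, 96. Walls 13 thick with pointed lead-in noses reaching 6.5 mm before the mouth line
- slot0 (a point): middle of the mouth of slot 0 on the table, at y = -96 mm in the magazine's frame
- slot1 (a point): middle of the mouth of slot 1 on the table, at y = -32 mm in the magazine's frame
- slot2 (a point): middle of the mouth of slot 2 on the table, at y = 32 mm in the magazine's frame
- slot3 (a point): middle of the mouth of slot 3 on the table, at y = 96 mm in the magazine's frame
- card0: Lens carrier card (2 to 4 alike present): black slab 84 (x) by 48 (y) by 8 mm, 60 to 130 g. Upright grip rib 10 mm thick along y, x = -36 to 0, top 44 mm above the underside. Its +x end goes into a slot, any slot. Origin: centre of the underside. Starts flat on the table, x roughly away from the robot. Fully home: +x edge at the back stop, origin at x = +3 mm in the magazine's frame
- card1: Lens carrier card (2 to 4 alike present): black slab 84 (x) by 48 (y) by 8 mm, 60 to 130 g. Upright grip rib 10 mm thick along y, x = -36 to 0, top 44 mm above the underside. Its +x end goes into a slot, any slot. Origin: centre of the underside. Starts flat on the table, x roughly away from the robot. Fully home: +x edge at the back stop, origin at x = +3 mm in the magazine's frame
- card2: Lens carrier card (2 to 4 alike present): black slab 84 (x) by 48 (y) by 8 mm, 60 to 130 g. Upright grip rib 10 mm thick along y, x = -36 to 0, top 44 mm above the underside. Its +x end goes into a slot, any slot. Origin: centre of the underside. Starts flat on the table, x roughly away from the robot. Fully home: +x edge at the back stop, origin at x = +3 mm in the magazine's frame
- card3: Lens carrier card (2 to 4 alike present): black slab 84 (x) by 48 (y) by 8 mm, 60 to 130 g. Upright grip rib 10 mm thick along y, x = -36 to 0, top 44 mm above the underside. Its +x end goes into a slot, any slot. Origin: centre of the underside. Starts flat on the table, x roughly away from the robot. Fully home: +x edge at the back stop, origin at x = +3 mm in the magazine's frame
- trip_arm (a joint): lever arm of the limit switch, rad: 0 released (a spring returns it), grows as the roller is pressed down; it clicks at 0.40 and stops at 0.60. It takes about 1.3 N at the roller to start and 5 N at 0.45 rad
- roller (a point): centre of the switch's white roller (20 mm across, 16 wide) at the free end of a 60 mm arm pointing towards the robot, rising 0.4 rad when released: about 113 mm above the table. Pressed from above it goes down some 28 mm, and up to 5 mm towards the robot, by 0.48 rad
- switch: Fixed limit switch: grey box on a steel bracket, 110 mm high, behind the roller as seen from the robot. Origin on the table under the arm's pivot, which is 90 mm up; the box and bracket lie from x = -9 to +45 mm, y = +-25 mm; the roller stands at x = -55 mm and y = +13 mm of it
- bottle: bystander: white bottle, 52 mm across, 130 mm tall, upright; origin under its centre
- driver: bystander: screwdriver lying on the table; origin under its middle
- tray: bystander: empty clear tray 110 x 150 x 40 mm; origin under its centre

How it is judged:
By the outcome, as a careful person would: the job done as asked, in the order asked, and still so for the second after the job is handed in, with the robot touching nothing.
Of card0, card1, card2, card3 only 2 to 4 are there at a start; the rules pass over those that are not, and their reading is None.
At some moment in a run one of card0, card1, card2, card3 may be knocked a few centimetres aside while the robot is not near it.
Once in a run the grip may slacken for a moment while it holds something.
It also fails if it takes over 210 s, if anything falls off the work surface, if the arm or the gripper's body presses on something with over 40 N, if the wrist force passes 120 N, or if a joint passes its speed limit or range.

ROBOT

A 6-joint arm with a two-finger parallel gripper is mounted at the origin on the work surface. World frame = base frame: x ahead of the robot, y to its left, z up, the work surface at z = 0. Lengths are in m, angles in rad, forces in N, time in s.
With the tool pointing down it reaches from about 0.4 to 0.825 m from the base axis. Payload 7 kg.
Tool frame: the origin (TCP) lies between the finger pads; the fingertips stand 22 mm ahead of it and the grasp point (between the pads) lies 3 mm ahead of it; z points along the fingers, y is the line along which they close (so a half turn about z gives the same grasp; the last joint's range is limited). The gripper opens to 85 mm and grips with 20 to 120 N. Pads are 22 mm wide; open, the fingers measure 114 mm over their backs; the gripper's body (76 mm by 85 mm) begins 54 mm behind the grasp point. The pads swing forward as they close: fully open they stand 13 mm farther back than shut.
Start: joints at [1.455, 0.359, 0.012, 0, -1.224, -0.288], TCP at [0.265, 0.621, 0.253] pointing down, gripper open.
Joint ranges: [-3.07, 3.07], [-1.43, 2.12], [-1.02, 1.25], [-3.03, 1.67], [-3.05, -0], [-3.03, 3.03]. Speed limits (rad/s): [2.39, 2.39, 3.01, 3.14, 3.14, 3.14].

INTERFACE

Orientations are given as a unit quaternion [x, y, z, w].
In Python, from cell import env gives the robot as it stands.
- The arm moves only by the shell command python3 nudge.py FILE [OPENING], which reads ROWS from the file FILE. ROWS is a JSON list that holds a single list of rows (three levels of brackets), with 1 to 5 rows, each of 6 numbers: dx, dy, dz in shares of the most that a row can go, 1 being 62.5 mm, then a rotation vector rx, ry, rz in rad; each row shifts and turns the commanded pose from where the row before left it, along the tool's axes as they then stand; what a row does not reach is not made up. A row lasts 1/8 s, in which the tool goes at most 0.0625 m and 0.188 rad, less where a joint would pass 70% of its speed; a pose out of reach is approached as far as the arm can. OPENING is the opening from 0.0 (shut) to 1.0 (fully open), set as the command begins (- or left out keeps the last). The fingers move at their own pace and stop on an object; the grip force is fixed at half the most. Time passes only in rows, so rows that do not move let the fingers close. It prints the time, the measured TCP pose, the force, the opening and the grip force at its end. Input that does not fit is refused with a message, and nothing moves.
- env.sense(): the state, without advancing time (a new reading comes with each control period).
- env.get_image(name): name is "scene" or "top"; returns a dict with "image" (400x640x3 uint8, red, green, blue), "fx", "fy", "cx", "cy" (pixels), "origin" and "rotation" of the camera in the world. Camera axes: x right, y down, z forward; pixel columns grow to the right and rows downward; lengths in m; the calibration is good to about 2 mm. A picture is of the moment at which its call begins. There is no depth.
- env.sign_off(): hands the job in; it is judged then, once.
The state is a dict: "time_s": time; "qpos": joint angles; "dq": joint speeds; "effort": joint torques, N m; "tool_pos": TCP position; "eef_rot": TCP orientation; "wrist_force": force on the tool from outside, world axes, zero at the start; "torque": the same for the moment, N m; "finger_gap": opening from 0.0 (shut) to 1.0 (fully open); "grip_force": force on a finger pad.
Only numpy, scipy, OpenCV 4.12 (cv2) and the standard library are available. Lean on these libraries where they do the work, as an engineer would, in place of code of your own. Each camera call takes 0.05 s, during which the arm holds its last target. There are 200 camera calls.

## Working session

There is one attempt and no reset: what is moved stays moved. The work goes in short steps, Python scripts to look and compute and a shell command to move; the robot and the scene stay as the last step left them, time stands still between calls to the robot, and variables do not carry over. Pictures are saved under pics/ and viewed, at most 14 in all, crops included, and the job is handed in when it is done.

```bash
ls; mkdir -p pics; python3 - <<'E'
from cell import env
import cv2
print(env.sense())
for n in ("scene","top"):
    d=env.get_image(n); cv2.imwrite(f"pics/{n}0.png",d["image"][:,:,::-1])
    print(n,d["fx"],d["fy"],d["cx"],d["cy"],d["origin"],d["rotation"])
E
```

```text
cell.py
nudge.py
pics
{'time_s': 0.0, 'qpos': array([ 1.45512845e+00,  3.59399478e-01,  1.10165024e-02, -3.75764649e-04,
       -1.22411825e+00, -2.88077081e-01]), 'dq': array([ 0.00123199, -0.00017842, -0.00058779,  0.00026012,  0.0001527 ,
       -0.00102061]), 'effort': array([-9.66760526e-04, -5.83330572e+01,  2.93433613e+01,  6.93733290e+00,
       -5.84514899e-03, -8.11583760e-06]), 'tool_pos': array([0.26503264, 0.62027343, 0.25233247]), 'eef_rot': array([ 9.79679652e-01, -2.00566749e-01, -1.02599916e-04,  8.64494684e-04]), 'wrist_force': array([-1.15614762, -0.04312663, -0.36371547]), 'torque': array([-0.01241147, -0.01447883,  0.02502374]), 'grip_force': 0.0, 'finger_gap': 0.9997652986493306}
scene 429.4482906781909 429.4482906781909 312.3016151252642 201.2366334277995 [1.00140563 0.53115919 1.11834695] [ 0.31055173  0.9079282  -0.26599917 -0.09202415]
top 366.1518061926939 366.1518061926939 315.7076506577638 201.3869202993742 [0.47705321 0.00515489 0.94219163] [-0.69945441  0.71115127 -0.04057407  0.05814751]
```
View pics/top0.png

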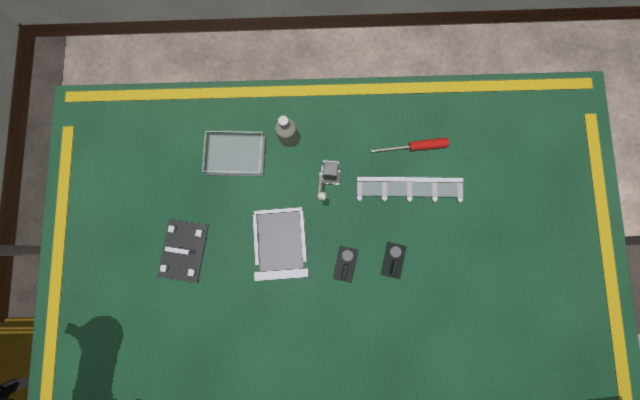

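View pics/scene0.png

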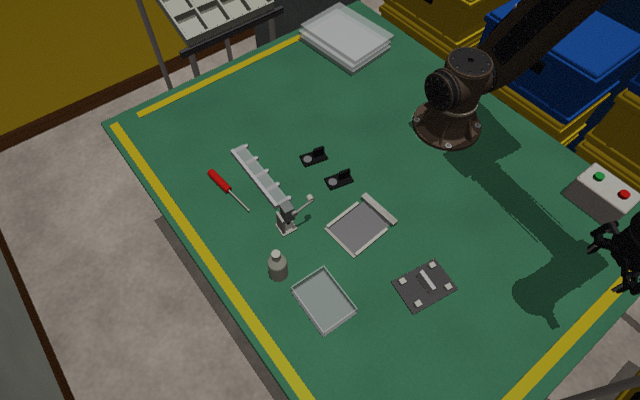

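Top view: the plate is at (184,251), the bed at (280,240), cards at (346,264) and (394,260), the magazine at (410,190) and the roller at (322,196). There are two cards. Next I'll enlarge the view to read corners.

```bash
cat > h.py <<'E'
import numpy as np, cv2
from scipy.spatial.transform import Rotation as R
from scipy.optimize import least_squares
def proj(d,P):
    p=(np.atleast_2d(P)-d["origin"])@R.from_quat(d["rotation"]).as_matrix()
    return np.c_[d["fx"]*p[:,0]/p[:,2]+d["cx"], d["fy"]*p[:,1]/p[:,2]+d["cy"]]
def unproj(d,uv,z):
    uv=np.atleast_2d(uv); r=np.c_[(uv[:,0]-d["cx"])/d["fx"],(uv[:,1]-d["cy"])/d["fy"],np.ones(len(uv))]@R.from_quat(d["rotation"]).as_matrix().T
    o=np.array(d["origin"]); z=np.broadcast_to(z,len(uv)); return o+r*((z-o[2])/r[:,2])[:,None]
def crop(d,x0,y0,w,h,s,name,marks=None):
    im=cv2.resize(d["image"][y0:y0+h,x0:x0+w,::-1],None,fx=s,fy=s,interpolation=cv2.INTER_CUBIC)
    for k in range(x0-x0%10+10,x0+w,10): cv2.putText(im,str(k),(int((k-x0+.5)*s)-10,8),0,.3,(0,255,255)); cv2.line(im,(int((k-x0+.5)*s),10),(int((k-x0+.5)*s),16),(0,255,255))
    for k in range(y0-y0%10+10,y0+h,10): cv2.putText(im,str(k),(0,int((k-y0+.5)*s)+3),0,.3,(0,255,255)); cv2.line(im,(22,int((k-y0+.5)*s)),(28,int((k-y0+.5)*s)),(0,255,255))
    for m in (marks if marks is not None else []): cv2.circle(im,(int((m[0]-x0+.5)*s),int((m[1]-y0+.5)*s)),2,(0,0,255),-1)
    cv2.imwrite(name,im)
def world(pose,L):  # pose x,y,yaw
    L=np.array(L,float); c,s=np.cos(pose[2]),np.sin(pose[2])
    return np.c_[pose[0]+c*L[:,0]-s*L[:,1],pose[1]+s*L[:,0]+c*L[:,1],L[:,2]]
def fit(obs,p0):  # obs: list of (cam, local pts, pixels)
    f=lambda p:np.concatenate([(proj(d,world(p,L))-np.array(uv)).ravel() for d,L,uv in obs])
    r=least_squares(f,p0,loss="soft_l1"); return r.x,np.sqrt(np.mean(r.fun**2))
E
python3 - <<'E'
from cell import env
from h import *
d=env.get_image("top")
crop(d,150,200,160,90,5,"pics/c1.png"); crop(d,310,160,160,120,5,"pics/c2.png")
E
```

View pics/c1.png

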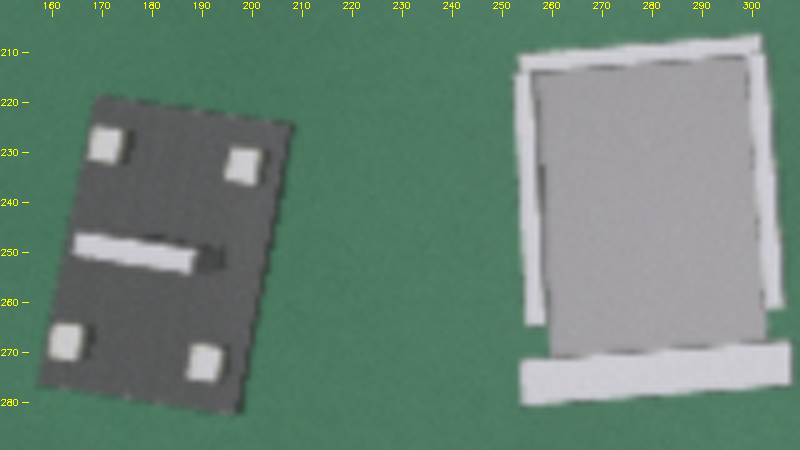

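View pics/c2.png

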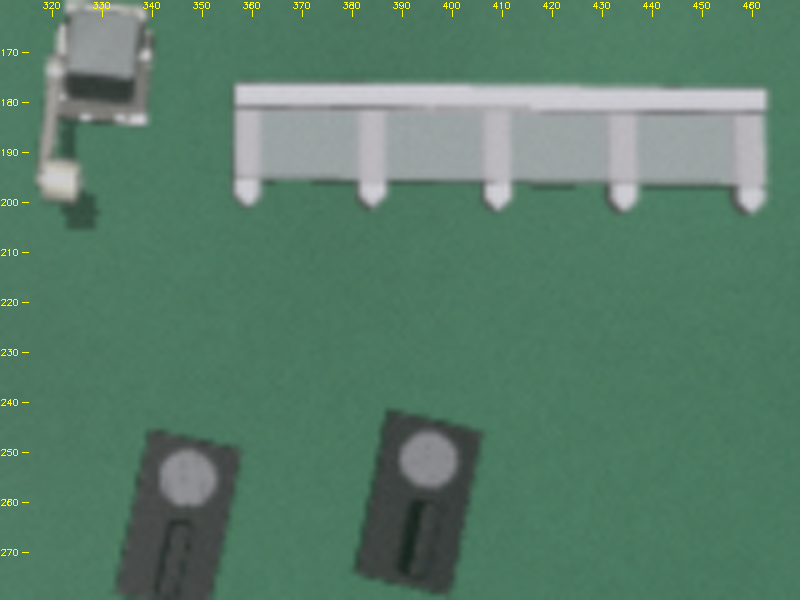

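c1 shows the plate corners at about (168,218), (208,224), (197,282) and (157,277), and the bed with its near rail at rows 268–280. c2 shows five magazine nose tips along row ~202, the roller at (321,195) and both cards. Now I'll fit the poses.

```bash
cat > fit0.py <<'E'
from cell import env
from h import *
import json
d=env.get_image("top"); s=env.get_image("scene")
a=lambda L,x0,y0:np.array(L)/5-.5+[x0,y0]
m=.001
plateL=np.array([[75,52.5,6],[75,-52.5,6],[-75,-52.5,6],[-75,52.5,6],[0,30,46],[0,-30,46],[50,36,20],[50,-36,20],[-50,36,20],[-50,-36,20]])*m
pu=a([[95,95],[295,124],[240,415],[38,386],[74,244],[193,262],[105,145],[243,165],[66,342],[205,364]],150,200)
bedL=np.array([[-68,67.5,20],[-68,-67.5,20],[-90,-67.5,20],[-90,67.5,20],[-52,55.5,10],[-52,65.5,10],[-52,-55.5,10],[-52,-65.5,10]])*m
bu=a([[521,361],[790,342],[791,383],[522,404],[545,325],[527,326],[767,306],[784,305]],150,200)
rackL=np.array([[-6.5,y,12] for y in(128,64,0,-64,-128)]+[[45,134.5,20],[45,-134.5,20]])*m
ru=a([[247,206],[373,208],[498,210],[624,213],[750,213],[235,107],[767,112]],310,160)
out={}
for n,L,u in(("plate",plateL,pu),("bed",bedL,bu),("rack",rackL,ru)):
    c=unproj(d,u.mean(0),.01)[0]; p,e=fit([(d,L,u)],[c[0],c[1],0]); out[n]=p; print(n,p.round(4),round(e,2),(proj(d,world(p,L))-u).round(1).tolist())
cardL=np.array([[42,24,8],[42,-24,8],[-42,-24,8],[-42,24,8]])*m
g=d["image"].astype(int).max(2); mask=(g<88).astype(np.uint8)
for n,(x0,x1) in(("cardA",(325,362)),("cardB",(372,410))):
    mm=np.zeros_like(mask); mm[235:290,x0:x1]=mask[235:290,x0:x1]
    r=cv2.minAreaRect(cv2.findNonZero(mm)); b=cv2.boxPoints(r); b=b[np.argsort(b[:,1])]; f=b[:2][np.argsort(b[:2,0])]; q=b[2:][np.argsort(-b[2:,0])]
    u=np.r_[f,q]; p,e=fit([(d,cardL,u)],[*unproj(d,u.mean(0),.008)[0][:2],0]); out[n]=p; print(n,p.round(4),round(e,2),r[1])
u=a([[388,408],[484,432],[452,595],[355,572]],310,160); print("Bclick",fit([(d,cardL,u)],out["cardB"]))
print("roller",unproj(d,[321.1,195.5],.12))
json.dump({k:list(v) for k,v in out.items()},open("poses.json","w"))
mk=np.vstack([proj(s,world(out[n],L)) for n,L in(("plate",plateL),("bed",bedL),("rack",rackL),("cardA",cardL),("cardB",cardL))])
crop(s,220,130,250,190,3.2,"pics/s1.png",mk)
E
python3 fit0.py
```

```text
plate [ 0.4891  0.3699 -0.1583] 0.18 [[0.0, -0.1], [-0.4, -0.2], [-0.3, 0.3], [-0.2, 0.0], [0.2, 0.0], [0.2, -0.1], [0.1, -0.0], [0.1, 0.0], [0.0, 0.1], [0.2, -0.1]]
bed [0.5059 0.1215 0.0624] 0.28 [[-0.2, -0.3], [0.0, -0.6], [0.5, 0.2], [0.0, 0.1], [0.1, -0.1], [-0.2, 0.0], [-0.4, 0.3], [0.2, 0.2]]
rack [ 0.6097 -0.2109 -0.0319] 0.19 [[-0.2, 0.2], [-0.2, 0.2], [0.0, 0.1], [0.1, -0.2], [0.3, 0.2], [-0.0, -0.4], [-0.1, -0.1]]
cardA [ 0.449  -0.0441 -0.2314] 0.11 (19.158973693847656, 33.78571701049805)
cardB [ 0.4567 -0.1643 -0.2336] 0.25 (19.807729721069336, 33.92809295654297)
Bclick (array([ 0.45734228, -0.16532704, -0.24406839]), np.float64(0.23544614673029726))
roller [[0.60616547 0.01232824 0.12      ]]
```

View pics/s1.png

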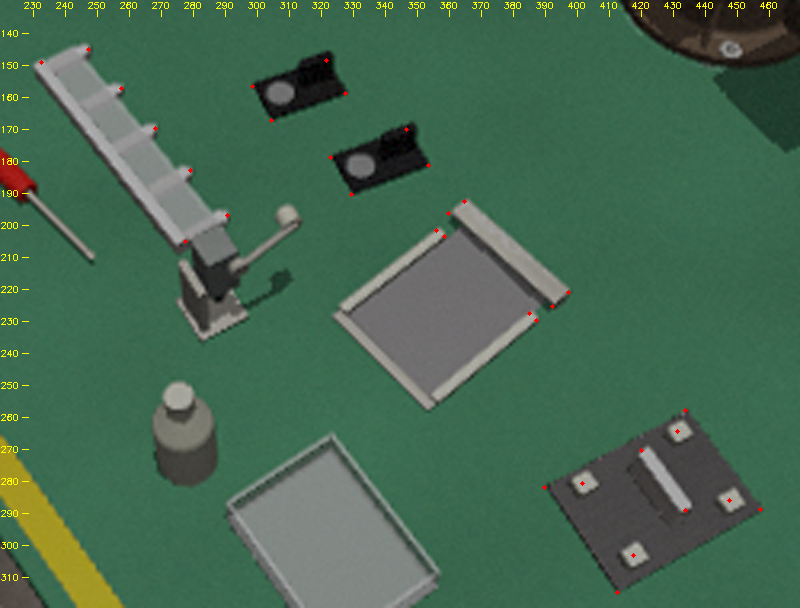

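The overlay agrees in both cameras to within about a pixel. Next is a helper that turns a target pose into tool-axis deltas.

```bash
cat > t.py <<'E'
# t.py x y z yang [tilt]: rotation first (rotvec in tool axes), then translation in rotated tool axes
import sys; from cell import env; from h import *
x,y,z,ya,*tl=map(float,sys.argv[1:]); tl=tl[0] if tl else 0
s=env.sense(); C=R.from_quat(s["eef_rot"])
Y=np.array([np.cos(ya),np.sin(ya),0]); Z=np.array([0,0,-1.]); T=R.from_matrix(np.c_[np.cross(Y,Z),Y,Z])
T=T*R.from_rotvec([tl,0,0])
rv=(C.inv()*T).as_rotvec(); d=np.array([x,y,z])-s["tool_pos"]
print("t",round(s["time_s"],1),"rot",rv.round(4),"then trans",T.inv().apply(d).round(4),"| trans in current axes",C.inv().apply(d).round(4))
E
python3 t.py 0.4891 0.3699 0.15 -3.30
```

```text
t 0.2 rot [ 6.0000e-04 -6.0000e-04  1.3254e+00] then trans [ 0.2122 -0.2607  0.1029] | trans in current axes [0.3044 0.1424 0.103 ]
```

The manual's scale: shifts go in shares of 62.5 mm. Converting my numbers, -0.04 m is -0.64, -0.03 m is -0.48.

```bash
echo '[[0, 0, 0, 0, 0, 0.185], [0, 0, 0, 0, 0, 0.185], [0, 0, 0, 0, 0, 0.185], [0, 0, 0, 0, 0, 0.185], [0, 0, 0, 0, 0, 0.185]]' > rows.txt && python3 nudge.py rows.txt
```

```text
refused: ROWS must be a list holding one list of rows, three levels of brackets. Nothing was moved.
```

Nothing moved. I misread the format; it is a list holding one list of rows, three levels of brackets. Resending.

```bash
echo '[[[0, 0, 0, 0, 0, 0.185], [0, 0, 0, 0, 0, 0.185], [0, 0, 0, 0, 0, 0.185], [0, 0, 0, 0, 0, 0.185], [0, 0, 0, 0, 0, 0.185]]]' > rows.txt && python3 nudge.py rows.txt; echo '[[[0, 0, 0, 0, 0, 0.185], [0, 0, 0, 0, 0, 0.185], [0.48, -0.64, 0, 0, 0, 0.03], [0.48, -0.64, 0.16, 0, 0, 0], [0.48, -0.64, 0.16, 0, 0, 0]]]' > rows.txt && python3 nudge.py rows.txt; echo '[[[0.48, -0.64, 0.32, 0, 0, 0], [0.48, -0.64, 0.32, 0, 0, 0], [0.48, -0.48, 0.32, 0, 0, 0], [0.48, -0.48, 0.32, 0, 0, 0], [0, 0, 0, 0, 0, 0]]]' > rows.txt && python3 nudge.py rows.txt; python3 t.py 0.4891 0.3699 0.15 -3.30
```

```text
time_s: 0.88
tool_pos: [0.2652, 0.6206, 0.2531]
eef_rot: [0.785, -0.619, 0.0, 0.0]
wrist_force: [-0.1, 0.2, -0.3]
finger_gap: 1.0
grip_force: 0.0
time_s: 1.5
tool_pos: [0.3714, 0.5129, 0.2331]
eef_rot: [-0.649, 0.761, 0.0, 0.0]
wrist_force: [0.7, 0.0, 0.6]
finger_gap: 0.999
grip_force: 0.0
time_s: 2.12
tool_pos: [0.4905, 0.3703, 0.1514]
eef_rot: [-0.648, 0.762, -0.0, -0.002]
wrist_force: [-0.3, 0.5, 0.0]
finger_gap: 1.001
grip_force: 0.0
t 2.1 rot [ 0.002  -0.0032 -0.0032] then trans [0.0006 0.0014 0.0014] | trans in current axes [0.0006 0.0014 0.0014]
```

In the tool's units: 0.04 m is 0.64, 0.025 m is 0.4.

```bash
echo '[[[0.008, 0.0224, 0.64, 0, 0, 0], [0, 0, 0.64, 0, 0, 0], [0, 0, 0.4, 0, 0, 0], [0, 0, 0.176, 0, 0, 0], [0, 0, 0, 0, 0, 0]]]' > rows.txt && python3 nudge.py rows.txt; echo '[[[0, 0, 0, 0, 0, 0], [0, 0, 0, 0, 0, 0], [0, 0, 0, 0, 0, 0], [0, 0, 0, 0, 0, 0], [0, 0, 0, 0, 0, 0]]]' > rows.txt && python3 nudge.py rows.txt 0.0;  echo '[[[0, 0, 0, 0, 0, 0], [0, 0, 0, 0, 0, 0], [0, 0, 0, 0, 0, 0]]]' > rows.txt && python3 nudge.py rows.txt; python3 t.py 0.4891 0.3699 0.15 -3.30
```

```text
time_s: 2.75
tool_pos: [0.4884, 0.3735, 0.0372]
eef_rot: [-0.649, 0.761, -0.0, -0.0]
wrist_force: [0.3, 0.5, 0.6]
finger_gap: 1.002
grip_force: 0.0
time_s: 3.38
tool_pos: [0.4888, 0.3733, 0.0378]
eef_rot: [-0.649, 0.761, -0.0, 0.0]
wrist_force: [-1.5, -1.2, 4.9]
finger_gap: 0.13
grip_force: 59.6
time_s: 3.75
tool_pos: [0.4888, 0.3733, 0.0378]
eef_rot: [-0.649, 0.761, -0.0, 0.0]
wrist_force: [-0.2, -0.6, 5.4]
finger_gap: 0.132
grip_force: 59.7
t 3.8 rot [-0.0005  0.0005  0.0005] then trans [ 0.0034 -0.0008 -0.1122] | trans in current axes [ 0.0033 -0.0009 -0.1122]
```

```bash
cat > b.py <<'E'
# b.py Ex Ez tilt (mm,mm,rad) [h mm] : TCP target so that plate near edge is at bed (Ex,Ez)
import sys,json,subprocess; import numpy as np
from h import world
ex,ez,th,*h=map(float,sys.argv[1:]); h=h[0] if h else 37.8
b=json.load(open("poses.json"))["bed"]
c,s=np.cos(th),np.sin(th)
w=world(b,[[(ex+75*c-h*s)/1e3,.0034,(ez+75*s+h*c)/1e3]])[0]
print(w.round(4)); subprocess.run(["python3","t.py",*map(str,w),str(b[2]-np.pi),str(th)])
E
echo '[[[0, 0, -0.32, 0, 0, 0], [0, 0, -0.48, 0, 0, 0], [0, 0, -0.48, 0, 0, 0], [0, 0, -0.32, 0, 0, 0], [0, 0, 0, 0, 0, 0]]]' > rows.txt && python3 nudge.py rows.txt; python3 b.py -58 50 0;python3 b.py -58 25 0.35
```

```text
time_s: 4.38
tool_pos: [0.4882, 0.3732, 0.1373]
eef_rot: [-0.649, 0.761, 0.0, 0.0]
wrist_force: [-0.7, 0.6, -8.0]
finger_gap: 0.131
grip_force: 59.4
t 4.4 rot [ 0.0003  0.0008 -0.2207] then trans [ 0.2489 -0.0189  0.0495] | trans in current axes [ 0.2388 -0.073   0.0493]
[0.5226 0.126  0.0878]
t 4.4 rot [ 0.3489 -0.0378 -0.2186] then trans [0.2489 0.0162 0.0484] | trans in current axes [ 0.2426 -0.0559  0.0508]
[0.5052 0.1249 0.0862]
```

In the tool's units: 0.05 m is 0.8, 0.04 m is 0.64.

```bash
echo '[[[0, 0, 0, 0, 0, -0.11], [0, 0, 0, 0, 0, -0.11], [0.64, 0, 0, 0, 0, 0], [0.8, -0.08, 0, 0, 0, 0], [0.8, -0.08, 0, 0, 0, 0]]]' > rows.txt && python3 nudge.py rows.txt; echo '[[[0.8, -0.08, 0, 0, 0, 0], [0.8, -0.08, 0, 0, 0, 0], [0.144, 0, 0, 0, 0, 0], [0, 0, 0, 0.175, 0, 0], [0, 0, 0, 0.175, 0, 0]]]' > rows.txt && python3 nudge.py rows.txt;echo '[[[0, 0, 0, 0, 0, 0], [0, 0, 0, 0, 0, 0]]]' > rows.txt && python3 nudge.py rows.txt; python3 b.py -58 25 0.35
python3 - <<'E'
from cell import env
from h import *
crop(env.get_image("scene"),300,120,200,150,4,"pics/s2.png")
E
```

```text
time_s: 5.0
tool_pos: [0.5057, 0.232, 0.1347]
eef_rot: [0.729, -0.685, -0.001, 0.002]
wrist_force: [1.6, -0.3, -7.7]
finger_gap: 0.129
grip_force: 59.3
time_s: 5.62
tool_pos: [0.5331, 0.1134, 0.1395]
eef_rot: [0.716, -0.682, 0.111, -0.099]
wrist_force: [4.2, -6.9, -6.4]
finger_gap: 0.131
grip_force: 60.3
time_s: 5.88
tool_pos: [0.5352, 0.1137, 0.1411]
eef_rot: [0.716, -0.682, 0.11, -0.098]
wrist_force: [0.7, -0.3, -7.5]
finger_gap: 0.128
grip_force: 60.7
t 5.9 rot [ 0.0549 -0.0282 -0.0094] then trans [-0.0131  0.0463  0.0415] | trans in current axes [-0.0138  0.0441  0.0436]
[0.5052 0.1249 0.0862]
```

View pics/s2.png

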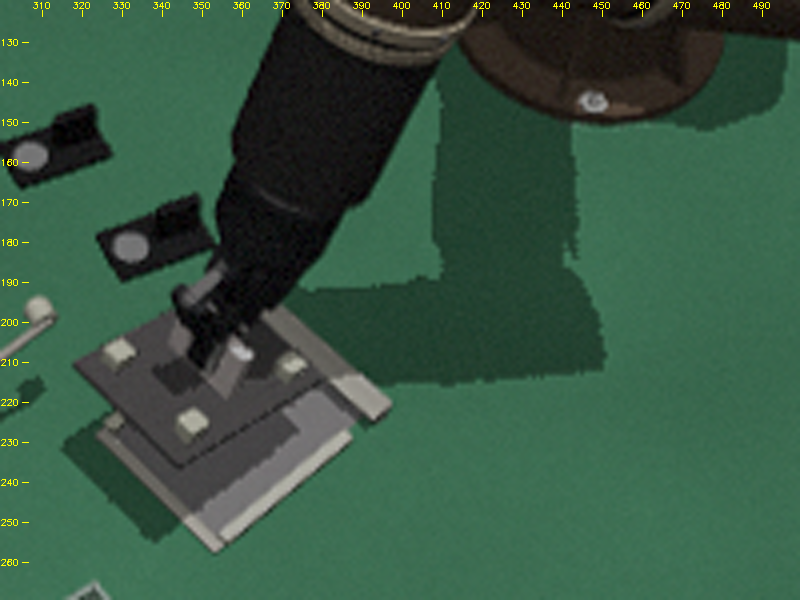

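The plate is held and tilted over the bed, near edge down at about (375,385)/4 on the rail side. Next I'll correct the orientation and lower it.

```bash
echo '[[[0, 0, 0, 0.055, -0.028, -0.01], [-0.096, 0.24, 0.16, 0, 0, 0], [-0.112, 0.24, 0.16, 0, 0, 0], [0, 0.16, 0.192, 0, 0, 0], [0, 0.096, 0.144, 0, 0, 0]]]' > rows.txt && python3 nudge.py rows.txt; echo '[[[0, 0, 0, 0, 0, 0], [0, 0, 0, 0, 0, 0]]]' > rows.txt && python3 nudge.py rows.txt; python3 b.py -58 5 0.35
```

```text
time_s: 6.55
tool_pos: [0.515, 0.1262, 0.1015]
eef_rot: [0.719, -0.675, 0.111, -0.119]
wrist_force: [-0.1, -0.1, -8.9]
finger_gap: 0.134
grip_force: 39.0
time_s: 6.8
tool_pos: [0.5138, 0.1261, 0.1016]
eef_rot: [0.719, -0.675, 0.111, -0.119]
wrist_force: [-0.2, 0.9, -8.2]
finger_gap: 0.131
grip_force: 62.9
t 6.8 rot [0.0237 0.0017 0.0007] then trans [0.0006 0.0203 0.0302] | trans in current axes [0.0007 0.0196 0.0307]
[0.5052 0.1249 0.0662]
```

The grip slackened briefly (39 N), so I'll check the plate's pose in hand against the prediction.

```bash
cat > chk.py <<'E'
from cell import env
from h import *
import sys
s=env.sense(); C=R.from_quat(s["eef_rot"])
L=np.array([[75,52.5,6],[75,-52.5,6],[-75,-52.5,6],[-75,52.5,6],[75,52.5,0],[75,-52.5,0],[50,36,20],[50,-36,20],[-50,36,20],[-50,-36,20],[0,30,46],[0,-30,46]])*.001
# plate frame in tool: plate x=-tool y, plate y=-tool x, plate z=-tool z
P=s["tool_pos"]+C.apply(np.c_[-(L[:,1]-.0034),-L[:,0],-(L[:,2]-.0378)])
for n,w in(("scene",(310,170,110,75)),("top",(230,180,100,110))):
    d=env.get_image(n); crop(d,*w,5 if n=="top" else 7,f"pics/{sys.argv[1]}{n}.png",proj(d,P))
a=cv2.imread(f"pics/{sys.argv[1]}scene.png"); b=cv2.imread(f"pics/{sys.argv[1]}top.png")
k=cv2.resize(a,(440,300)); h=min(550,600); o=np.zeros((550,800,3),np.uint8); o[:300,:440]=k; o[:396,440:800]=cv2.resize(b,(360,396)); 
cv2.imwrite(f"pics/{sys.argv[1]}scene.png",cv2.resize(a,(770,525)))
E
python3 chk.py k1
```

```text
(no output)
```

View pics/k1scene.png

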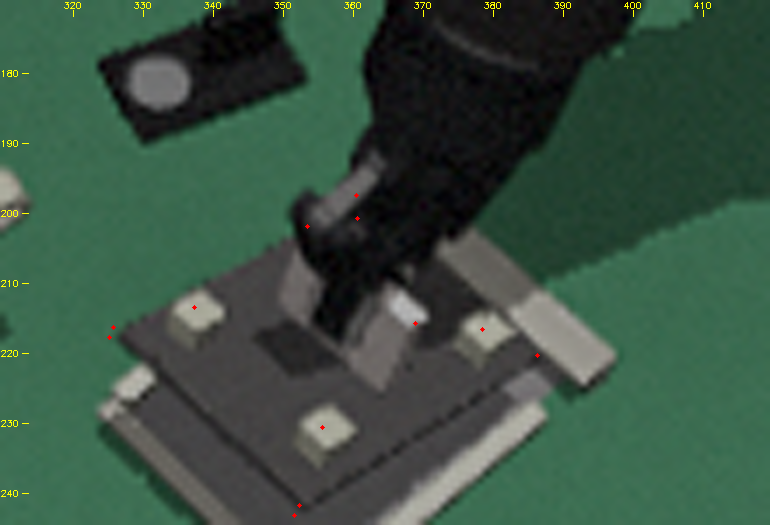

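The predicted marks sit on the plate (far corner (352,242), blocks at their tops), so nothing slipped. I'll lower it and slide it under the lip.

In the tool's units: 0.0075 m is 0.12, 0.005 m is 0.08.

```bash
echo '[[[0, 0, 0, 0.024, 0, 0], [0, 0.08, 0.12, 0, 0, 0], [0, 0.08, 0.12, 0, 0, 0], [0, 0.08, 0.12, 0, 0, 0], [0, 0.08, 0.12, 0, 0, 0]]]' > rows.txt && python3 nudge.py rows.txt; echo '[[[0, 0, 0, 0, 0, 0], [0, 0, 0, 0, 0, 0]]]' > rows.txt && python3 nudge.py rows.txt; python3 b.py -58 3 0.35; python3 b.py -74.5 3 0.35
```

```text
time_s: 7.52
tool_pos: [0.5163, 0.1274, 0.0876]
eef_rot: [0.721, -0.676, 0.103, -0.114]
wrist_force: [-0.0, -0.4, -8.5]
finger_gap: 0.128
grip_force: 62.9
time_s: 7.78
tool_pos: [0.5164, 0.1275, 0.088]
eef_rot: [0.721, -0.676, 0.104, -0.114]
wrist_force: [0.9, -0.1, -8.6]
finger_gap: 0.131
grip_force: 62.7
t 7.8 rot [0.0407 0.005  0.0009] then trans [0.0019 0.0188 0.0185] | trans in current axes [0.002  0.0181 0.0192]
[0.5052 0.1249 0.0642]
t 7.8 rot [0.0407 0.005  0.0009] then trans [0.0019 0.0343 0.0128] | trans in current axes [0.0019 0.0338 0.0142]
[0.4887 0.1239 0.0642]
```

```bash
python3 -c "
from cell import env
s=env.sense();print(s['qpos'].round(3),s['effort'].round(1))"; python3 b.py -58 3 0.25; python3 b.py -74.5 3 0.25
```

```text
[ 0.578  0.156 -1.016  0.868 -0.192 -1.352] [ -0.  -35.1  21.7   2.6   0.4   0. ]
t 7.8 rot [-0.0593  0.0049  0.0011] then trans [0.0019 0.0127 0.0276] | trans in current axes [0.002  0.0144 0.0268]
[0.511  0.1253 0.0582]
t 7.8 rot [-0.0593  0.0049  0.0011] then trans [0.0019 0.0287 0.0235] | trans in current axes [0.002  0.0301 0.0217]
[0.4945 0.1242 0.0582]
```

Joint 3 is at its limit, so 0.35 rad isn't reachable there. I'll use about 0.25 rad, which puts the far edge 37 mm up.

In the tool's units: 0.008 m is 0.128, 0.006 m is 0.096.

```bash
echo '[[[0, 0, 0, -0.06, 0.005, 0], [0.016, 0.064, 0.128, 0, 0, 0], [0.016, 0.064, 0.128, 0, 0, 0], [0, 0.064, 0.096, 0, 0, 0], [0, 0, 0, 0, 0, 0]]]' > rows.txt && python3 nudge.py rows.txt; echo '[[[0, 0, 0, 0, 0, 0], [0, 0, 0, 0, 0, 0]]]' > rows.txt && python3 nudge.py rows.txt; python3 b.py -58 3 0.25; python3 b.py -74.5 3 0.25;python3 -c "
from cell import env
s=env.sense();print(s['qpos'].round(3))"
```

```text
time_s: 8.4
tool_pos: [0.5197, 0.1195, 0.0686]
eef_rot: [0.721, -0.679, 0.099, -0.099]
wrist_force: [-0.5, -0.2, -8.9]
finger_gap: 0.126
grip_force: 62.8
time_s: 8.65
tool_pos: [0.5191, 0.1196, 0.0685]
eef_rot: [0.721, -0.679, 0.099, -0.099]
wrist_force: [-0.1, 0.8, -7.6]
finger_gap: 0.128
grip_force: 62.8
t 8.7 rot [-0.0304 -0.0081 -0.0014] then trans [-0.0062  0.0101  0.0081] | trans in current axes [-0.0062  0.0103  0.0077]
[0.511  0.1253 0.0582]
t 8.7 rot [-0.0304 -0.0081 -0.0014] then trans [-0.0062  0.0261  0.004 ] | trans in current axes [-0.0061  0.0262  0.0031]
[0.4945 0.1242 0.0582]
[ 0.546  0.199 -1.016  0.898 -0.175 -1.359]
```

```bash
cat > kin.py <<'E'
from h import *
from cell import env
ry=lambda a:R.from_rotvec([0,a,0]); rx=lambda a:R.from_rotvec([a,0,0]); rz=lambda a:R.from_rotvec([0,0,a])
def fk(q,k):
    h,a1,L2,a3,L3,L6=k
    A=rz(q[0]); p=A.apply([a1,0,h]); A=A*ry(q[1]); p=p+A.apply([0,0,L2]); A=A*ry(-q[2]); p=p+A.apply([0,0,a3])
    p=p+A.apply([L3,0,0]); A=A*rx(s4*q[3])*ry(-q[4]); p=p+A.apply([L6,0,0]); A=A*rx(s6*q[5]); return p,A
s4=s6=1
D=[([1.45512845,.359399478,.0110165,-.000375765,-1.22411825,-.288077],[.26503264,.62027343,.25233247]),([.578,.156,-1.016,.868,-.192,-1.352],[.5164,.1275,.088]),([.546,.199,-1.016,.898,-.175,-1.359],[.5191,.1196,.0685])]
best=None
for s in(1,-1):
    s4=s
    r=least_squares(lambda k:np.concatenate([fk(q,k)[0]-p for q,p in D]),[.35,.05,.35,.05,.35,.25],bounds=([0,-.1,.1,-.3,.1,.05],[.8,.4,.8,.4,.8,.5]))
    print(s,r.x.round(4),(r.fun*1e3).round(1))
    if best is None or r.cost<best[0]: best=(r.cost,s,r.x)
np.save("k.npy",best[2]); s4=best[1]; k=best[2]
Rd=R.from_quat(env.sense()["eef_rot"]).as_matrix(); print((fk(D[2][0],k)[1].as_matrix().T@Rd).round(3))
E
python3 kin.py
```

```text
1 [0.     0.2662 0.3352 0.0791 0.2507 0.05  ] [-190.4   22.1    0.3 -100.   152.8   -4.8  -90.2  149.     4.6]
-1 [0.1545 0.0741 0.6936 0.0642 0.3272 0.5   ] [-1.906e+02  2.210e+01  1.000e-01 -5.630e+01  8.570e+01 -1.200e+00
 -5.130e+01  8.500e+01  1.100e+00]
[[ 0.    -0.     1.   ]
 [ 0.912  0.41  -0.   ]
 [-0.41   0.912  0.   ]]
```

```bash
cat > kin.py <<'E'
from h import *
from cell import env
ry=lambda a:R.from_rotvec([0,a,0]); rx=lambda a:R.from_rotvec([a,0,0]); rz=lambda a:R.from_rotvec([0,0,a])
M=None
def fk(q,k):
    h,a1,L2,a3,L3,L6,b,w=k
    A=rz(q[0]); p=A.apply([a1,b,h]); A=A*ry(q[1]); p=p+A.apply([0,0,L2]); A=A*ry(-q[2]); p=p+A.apply([0,0,a3])
    p=p+A.apply([L3,0,0]); A=A*rx(-q[3])*ry(-q[4]); p=p+A.apply([L6,w,0]); A=A*rx(-q[5]); return p,A
D=[([1.45512845,.359399478,.0110165,-.000375765,-1.22411825,-.288077],[.26503264,.62027343,.25233247]),([.578,.156,-1.016,.868,-.192,-1.352],[.5164,.1275,.088]),([.546,.199,-1.016,.898,-.175,-1.359],[.5191,.1196,.0685])]
r=least_squares(lambda k:np.r_[np.concatenate([fk(q,k)[0]-p for q,p in D]),1e-3*(k-[.35,.05,.35,.05,.35,.25,-.19,0])],[.35,.05,.35,.05,.35,.25,-.19,0])
k=r.x; print(k.round(4),(r.fun[:9]*1e3).round(1))
M=fk(D[2][0],k)[1].inv()*R.from_quat(env.sense()["eef_rot"]); print(M.as_matrix().round(3)); 
b=[.5059,.1215,.0624]
def solve(ex,ez,th,q0,h=.0378):
    c,s=np.cos(th),np.sin(th); t=world(b,[[ex+.075*c-h*s,.0034,ez+.075*s+h*c]])[0]
    ya=b[2]-np.pi; Y=np.array([np.cos(ya),np.sin(ya),0]); Z=np.array([0,0,-1.]); T=R.from_matrix(np.c_[np.cross(Y,Z),Y,Z])*R.from_rotvec([th,0,0])
    f=lambda q:(lambda p,A:np.r_[(p-t)*10,((A*M).inv()*T).as_rotvec()])(*fk(q,k))
    lo=[-3.07,-1.43,-1.015,-3.03,-3.05,-3.03];hi=[3.07,2.12,1.25,1.67,0,3.03]
    best=min((least_squares(f,np.clip(g,np.array(lo)+.01,np.array(hi)-.01),bounds=(lo,hi)) for g in q0),key=lambda r:r.cost); return best
if __name__=="__main__":
    q0=[[.55,.2,-.9,.9,-.2,-1.36],[.5,.4,-.6,.2,-.6,-.4],[.5,.4,-.6,-2.5,-.3,2.],[.5,.4,-.6,-1,-.3,.5]]
    for ex in(-.058,-.0745):
        for th in(0,.1,.15,.2,.25,.3):
            r=solve(ex,.002,th,q0); print(ex,th,round(r.cost*1e4,2),r.x.round(2))
E
python3 kin.py
```

```text
[ 1.999e-01 -4.100e-03  6.074e-01 -5.000e-04  4.660e-01  3.565e-01
  1.700e-03 -1.935e-01] [ 0.  -0.  -0.  -0.   0.1  0.   0.  -0.1 -0. ]
[[ 0.    -0.     1.   ]
 [-1.     0.001  0.   ]
 [-0.001 -1.    -0.   ]]
-0.058 0 0.0 [ 0.6   0.37 -0.54  0.   -0.66 -0.54]
-0.058 0.1 0.0 [ 0.64  0.31 -0.67  0.11 -0.51 -0.68]
-0.058 0.15 0.0 [ 0.66  0.29 -0.74  0.21 -0.42 -0.78]
-0.058 0.2 0.0 [ 0.67  0.26 -0.84  0.36 -0.33 -0.94]
-0.058 0.25 0.0 [ 0.61  0.22 -0.98  0.71 -0.2  -1.23]
-0.058 0.3 7.19 [ 0.58  0.21 -1.01  0.82 -0.17 -1.32]
-0.0745 0 0.0 [ 0.62  0.35 -0.58  0.   -0.64 -0.56]
-0.0745 0.1 0.0 [ 0.66  0.29 -0.71  0.12 -0.49 -0.7 ]
-0.0745 0.15 0.0 [ 0.68  0.26 -0.78  0.22 -0.41 -0.82]
-0.0745 0.2 0.0 [ 0.69  0.23 -0.89  0.39 -0.31 -0.99]
-0.0745 0.25 0.08 [ 0.62  0.2  -1.01  0.74 -0.19 -1.27]
-0.0745 0.3 12.94 [ 0.63  0.19 -1.01  0.71 -0.2  -1.25]
```

With the fitted kinematics, tilts up to about 0.24 rad are reachable. I'll use 0.22.

In the tool's units: -0.003 m is -0.048.

```bash
echo '[[[0, 0, 0, -0.03, -0.004, -0.001], [0, 0, 0, -0.03, -0.004, 0], [-0.048, 0, 0, 0, 0, 0], [-0.048, 0, 0, 0, 0, 0], [0, 0, 0, 0, 0, 0]]]' > rows.txt && python3 nudge.py rows.txt;  python3 b.py -62 4 0.22; python3 b.py -74.5 4 0.22
```

```text
time_s: 9.28
tool_pos: [0.5212, 0.1232, 0.0694]
eef_rot: [0.723, -0.681, 0.08, -0.082]
wrist_force: [0.2, -0.5, -8.2]
finger_gap: 0.127
grip_force: 62.8
t 9.3 rot [-0.0102 -0.0051 -0.0009] then trans [-0.0026  0.0148  0.0092] | trans in current axes [-0.0027  0.0149  0.009 ]
[0.5086 0.1251 0.0573]
t 9.3 rot [-0.0102 -0.0051 -0.0009] then trans [-0.0026  0.027   0.0064] | trans in current axes [-0.0027  0.0271  0.0061]
[0.4961 0.1243 0.0573]
```

```bash
echo '[[[0, 0, 0, -0.01, -0.005, -0.001], [-0.0208, 0.08, 0.0496, 0, 0, 0], [-0.0208, 0.08, 0.0496, 0, 0, 0], [0, 0.0768, 0.048, 0, 0, 0], [0, 0, 0, 0, 0, 0]]]' > rows.txt && python3 nudge.py rows.txt; for i in 1; do echo '[[[0, 0.0032, 0.016, 0, 0, 0], [0, 0.0032, 0.016, 0, 0, 0], [0, 0, 0, 0, 0, 0]]]' > rows.txt && python3 nudge.py rows.txt; done; python3 b.py -62 0 0.22; python3 b.py -74.5 1 0.22
```

```text
time_s: 9.9
tool_pos: [0.5081, 0.1247, 0.0567]
eef_rot: [0.724, -0.681, 0.075, -0.08]
wrist_force: [1.0, 0.4, -8.1]
finger_gap: 0.127
grip_force: 62.8
time_s: 10.28
tool_pos: [0.5092, 0.1255, 0.0553]
eef_rot: [0.724, -0.681, 0.075, -0.08]
wrist_force: [0.7, 0.0, -8.8]
finger_gap: 0.129
grip_force: 62.8
t 10.3 rot [-0.0002  0.0006 -0.0007] then trans [0.0003 0.001  0.0018] | trans in current axes [0.0003 0.001  0.0018]
[0.5086 0.1251 0.0533]
t 10.3 rot [-0.0002  0.0006 -0.0007] then trans [ 0.0003  0.013  -0.0019] | trans in current axes [ 0.0003  0.013  -0.0019]
[0.4961 0.1243 0.0543]
```

```bash
echo '[[[0, 0.064, -0.0096, 0, 0, 0], [0, 0.064, -0.0096, 0, 0, 0], [0, 0.08, -0.0112, 0, 0, 0], [0, 0, 0, 0, 0, 0]]]' > rows.txt && python3 nudge.py rows.txt; echo '[[[0, 0.0032, 0.016, 0, 0, 0], [0, 0, 0, 0, 0, 0], [0, 0, 0, 0, 0, 0]]]' > rows.txt && python3 nudge.py rows.txt;  python3 b.py -74.5 0 0.22; python3 chk.py k2
```

```text
time_s: 10.78
tool_pos: [0.4956, 0.1246, 0.0544]
eef_rot: [0.724, -0.681, 0.075, -0.08]
wrist_force: [-1.2, 0.2, -6.6]
finger_gap: 0.129
grip_force: 63.1
time_s: 11.15
tool_pos: [0.4962, 0.1246, 0.0535]
eef_rot: [0.724, -0.681, 0.075, -0.08]
wrist_force: [-3.3, 0.1, 0.8]
finger_gap: 0.129
grip_force: 64.1
t 11.2 rot [-0.0005  0.0006 -0.0007] then trans [0.0003 0.0001 0.0002] | trans in current axes [0.0003 0.0001 0.0002]
[0.4961 0.1243 0.0533]
```

View pics/k2scene.png

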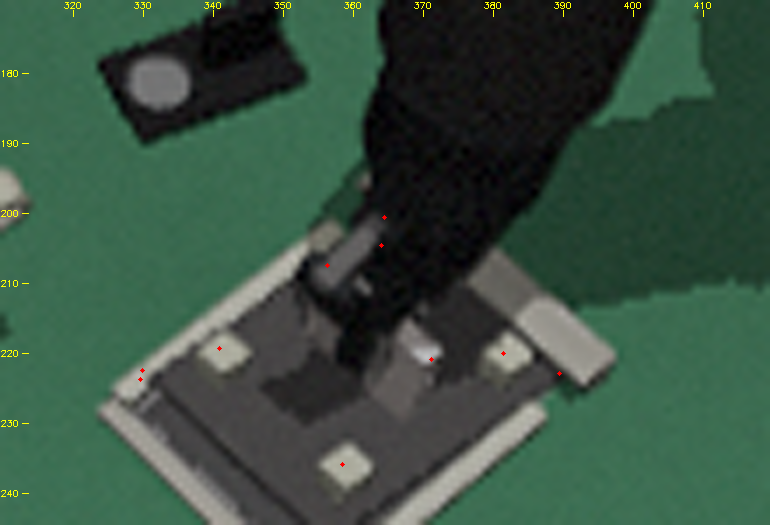

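The contact force shows the edge resting on the table under the lip with the far edge raised. I'll pause 1.25 s, then pivot down about the edge.

The manual's scale: shifts go in shares of 62.5 mm. Converting my numbers, 0.0033 m is 0.0528, -0.0015 m is -0.024.

```bash
echo '[[[0, 0, 0, 0, 0, 0], [0, 0, 0, 0, 0, 0], [0, 0, 0, 0, 0, 0], [0, 0, 0, 0, 0, 0], [0, 0, 0, 0, 0, 0]]]' > rows.txt && python3 nudge.py rows.txt; echo '[[[0, 0, 0, 0, 0, 0], [0, 0, 0, 0, 0, 0], [0, 0, 0, 0, 0, 0], [0, 0, 0, 0, 0, 0], [0, 0, 0, 0, 0, 0]]]' > rows.txt && python3 nudge.py rows.txt; echo '[[[0, -0.024, 0.0528, -0.044, 0, 0], [0, -0.024, 0.0528, -0.044, 0, 0], [0, 0, 0, 0, 0, 0]]]' > rows.txt && python3 nudge.py rows.txt;python3 b.py -74.5 0 0.132;echo '[[[0, -0.024, 0.0528, -0.044, 0, 0], [0, 0, 0, 0, 0, 0]]]' > rows.txt && python3 nudge.py rows.txt; python3 b.py -74.5 0 0.08;  python3 b.py -74.5 0 0
```

```text
time_s: 11.88
tool_pos: [0.4961, 0.1247, 0.0534]
eef_rot: [0.724, -0.681, 0.075, -0.08]
wrist_force: [-3.0, 0.4, 2.4]
finger_gap: 0.128
grip_force: 64.3
time_s: 12.5
tool_pos: [0.4961, 0.1248, 0.0534]
eef_rot: [0.724, -0.681, 0.075, -0.08]
wrist_force: [-1.5, -0.2, 3.0]
finger_gap: 0.131
grip_force: 64.3
time_s: 12.88
tool_pos: [0.5006, 0.1251, 0.0471]
eef_rot: [0.727, -0.684, 0.045, -0.048]
wrist_force: [-3.0, 1.4, 3.6]
finger_gap: 0.128
grip_force: 64.6
t 12.9 rot [ 0.0004  0.0003 -0.0021] then trans [ 0.0005  0.0001 -0.0003] | trans in current axes [ 0.0005  0.0001 -0.0003]
[0.5006 0.1246 0.0473]
time_s: 13.12
tool_pos: [0.5029, 0.1252, 0.0444]
eef_rot: [0.728, -0.685, 0.031, -0.033]
wrist_force: [-1.5, 2.0, 1.9]
finger_gap: 0.128
grip_force: 64.3
t 13.1 rot [-0.01    0.0007 -0.0016] then trans [0.0004 0.0001 0.0007] | trans in current axes [0.0004 0.0001 0.0007]
[0.5029 0.1248 0.0437]
t 13.1 rot [-0.09    0.0007 -0.0015] then trans [ 0.0004 -0.0032  0.0066] | trans in current axes [ 0.0004 -0.0026  0.0068]
[0.5062 0.125  0.0378]
```

```bash
echo '[[[0, -0.024, 0.0528, -0.044, 0, 0], [0, -0.024, 0.0528, -0.044, 0, 0], [0, 0, 0, 0, 0, 0]]]' > rows.txt && python3 nudge.py rows.txt; python3 b.py -74.5 0 0; python3 chk.py k3
```

```text
time_s: 13.5
tool_pos: [0.5066, 0.1254, 0.0383]
eef_rot: [0.728, -0.685, 0.001, -0.001]
wrist_force: [-2.3, 3.5, 2.9]
finger_gap: 0.128
grip_force: 64.8
t 13.5 rot [-0.0032  0.0007 -0.0017] then trans [0.0004 0.0004 0.0005] | trans in current axes [0.0004 0.0004 0.0004]
[0.5062 0.125  0.0378]
```

View pics/k3scene.png

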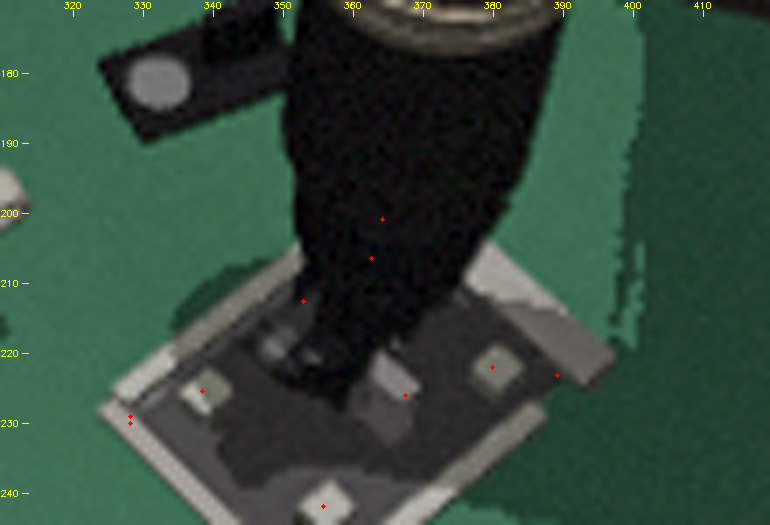

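The plate looks flat between the guides. Release and lift.

In the tool's units: 0.0005 m is 0.008.

```bash
echo '[[[0, 0, 0.008, -0.003, 0, 0], [0, 0, 0, 0, 0, 0]]]' > rows.txt && python3 nudge.py rows.txt; echo '[[[0, 0, 0, 0, 0, 0], [0, 0, 0, 0, 0, 0], [0, 0, 0, 0, 0, 0], [0, 0, 0, 0, 0, 0], [0, 0, 0, 0, 0, 0]]]' > rows.txt && python3 nudge.py rows.txt 0.5; echo '[[[0, 0, -0.32, 0, 0, 0], [0, 0, -0.64, 0, 0, 0], [0, 0, -0.8, 0, 0, 0], [0, 0, -0.8, 0, 0, 0], [0, 0, 0, 0, 0, 0]]]' > rows.txt && python3 nudge.py rows.txt 0.7; python3 -c "
from cell import env; from h import *; import json
P=json.load(open('poses.json')); A=P['cardA']; A=world(A,[[-.024,0,0]])[0]; print(A,P['cardA'][2]-np.pi/2)"; python3 t.py 0.4256 -0.0386 0.12 -1.802
```

```text
time_s: 13.85
tool_pos: [0.5064, 0.1255, 0.0381]
eef_rot: [0.729, -0.685, -0.001, -0.0]
wrist_force: [2.5, 1.9, 4.8]
finger_gap: 0.131
grip_force: 64.9
time_s: 14.48
tool_pos: [0.5055, 0.1252, 0.0374]
eef_rot: [0.729, -0.685, -0.001, 0.001]
wrist_force: [-0.3, 0.2, -0.5]
finger_gap: 0.502
grip_force: 0.0
time_s: 15.1
tool_pos: [0.5081, 0.1262, 0.2018]
eef_rot: [0.729, -0.685, 0.0, -0.003]
wrist_force: [-0.6, 0.7, -0.5]
finger_gap: 0.7
grip_force: 0.0
[ 0.42559896 -0.03861116  0.        ] -1.80223251731918
t 15.1 rot [-6.6000e-03  8.0000e-04 -1.2771e+00] then trans [-0.0425  0.1793  0.0818] | trans in current axes [0.1597 0.093  0.0807]
```

```bash
echo '[[[0, 0, 0, -0.006, 0, -0.18], [0, 0, 0, 0, 0, -0.18], [0, 0, 0, 0, 0, -0.18], [0, 0, 0, 0, 0, -0.18], [0, 0, 0, 0, 0, -0.18]]]' > rows.txt && python3 nudge.py rows.txt; echo '[[[0, 0, 0, 0, 0, -0.18], [0, 0, 0, 0, 0, -0.18], [0, 0, 0, 0, 0, -0.017], [0, 0, 0, 0, 0, 0]]]' > rows.txt && python3 nudge.py rows.txt; cat > look.py <<'E'
import sys; from cell import env; from h import *
n=sys.argv[1]; s=env.get_image("scene"); d=env.get_image("top")
crop(s,220,130,200,130,4,"pics/%ss.png"%n); crop(d,230,160,200,150,4,"pics/%st.png"%n)
E
python3 look.py v1; python3 t.py 0.4256 -0.0386 0.12 -1.802
```

```text
time_s: 15.72
tool_pos: [0.5055, 0.1249, 0.1964]
eef_rot: [0.955, -0.297, -0.005, 0.002]
wrist_force: [-0.4, -0.0, 0.1]
finger_gap: 0.701
grip_force: 0.0
time_s: 16.23
tool_pos: [0.5058, 0.125, 0.197]
eef_rot: [0.993, -0.117, -0.005, 0.001]
wrist_force: [0.2, -0.5, 0.6]
finger_gap: 0.699
grip_force: 0.0
t 16.3 rot [ 0.0026  0.0088 -0.0033] then trans [-0.0407  0.1778  0.0772] | trans in current axes [-0.0394  0.1777  0.078 ]
```

View pics/v1s.png

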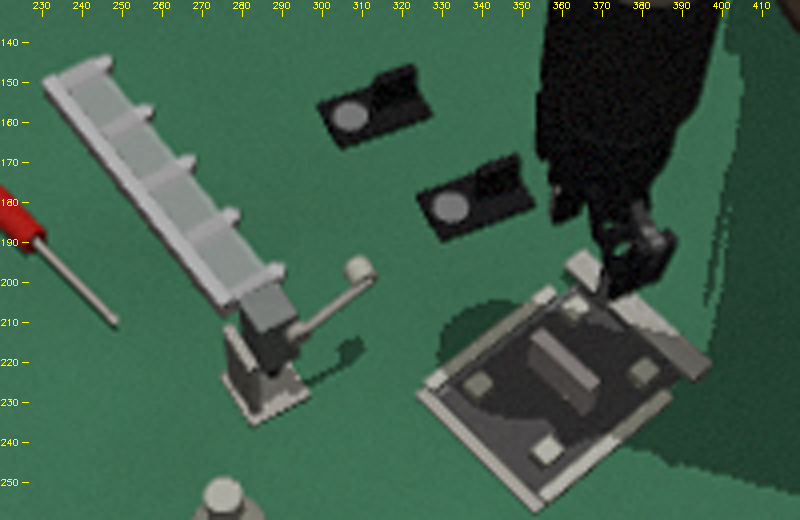

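The plate sits flat in the bed and both cards are where they were (discs at (307,158) and (333,181)). Now I'll grasp card A.

```bash
echo '[[[-0.16, 0.72, 0.16, 0.0026, 0.0088, -0.003], [-0.16, 0.72, 0.32, 0, 0, 0], [-0.16, 0.72, 0.32, 0, 0, 0], [-0.16, 0.688, 0.432, 0, 0, 0], [0, 0, 0, 0, 0, 0]]]' > rows.txt && python3 nudge.py rows.txt 0.6; echo '[[[0, 0, 0, 0, 0, 0], [0, 0, 0, 0, 0, 0]]]' > rows.txt && python3 nudge.py rows.txt; python3 t.py 0.4256 -0.0386 0.037 -1.802
```

```text
time_s: 16.95
tool_pos: [0.4234, -0.0414, 0.1189]
eef_rot: [0.993, -0.117, -0.002, 0.001]
wrist_force: [-0.3, -0.7, -0.3]
finger_gap: 0.602
grip_force: 0.0
time_s: 17.2
tool_pos: [0.4275, -0.0383, 0.1212]
eef_rot: [0.993, -0.114, 0.001, -0.0]
wrist_force: [1.0, 1.0, 0.1]
finger_gap: 0.6
grip_force: 0.0
t 17.2 rot [-0.001  -0.0016  0.0025] then trans [-0.0018  0.0007  0.0842] | trans in current axes [-0.0019  0.0008  0.0842]
```

```bash
echo '[[[-0.032, 0.0128, 0.48, 0, 0, 0.0025], [0, 0, 0.48, 0, 0, 0], [0, 0, 0.256, 0, 0, 0], [0, 0, 0.128, 0, 0, 0], [0, 0, 0, 0, 0, 0]]]' > rows.txt && python3 nudge.py rows.txt; echo '[[[0, 0, 0, 0, 0, 0], [0, 0, 0, 0, 0, 0], [0, 0, 0, 0, 0, 0], [0, 0, 0, 0, 0, 0], [0, 0, 0, 0, 0, 0]]]' > rows.txt && python3 nudge.py rows.txt 0.0; echo '[[[0, 0, 0, 0, 0, 0], [0, 0, 0, 0, 0, 0]]]' > rows.txt && python3 nudge.py rows.txt; python3 t.py 0.4256 -0.0386 0.037 -1.802
```

```text
time_s: 17.82
tool_pos: [0.4247, -0.039, 0.0366]
eef_rot: [0.993, -0.115, 0.0, 0.0]
wrist_force: [0.3, 0.3, -0.4]
finger_gap: 0.599
grip_force: 0.0
time_s: 18.45
tool_pos: [0.425, -0.0392, 0.0373]
eef_rot: [0.993, -0.115, 0.001, -0.0]
wrist_force: [-2.0, 1.2, 6.0]
finger_gap: 0.103
grip_force: 58.9
time_s: 18.7
tool_pos: [0.4249, -0.0392, 0.0373]
eef_rot: [0.993, -0.115, 0.001, -0.0]
wrist_force: [-1.7, 1.0, 6.2]
finger_gap: 0.106
grip_force: 58.9
t 18.7 rot [-0.001  -0.0016 -0.0001] then trans [ 0.0005 -0.0008  0.0003] | trans in current axes [ 0.0005 -0.0008  0.0003]
```

```bash
cat > r.py <<'E'
import sys,json,subprocess; from h import world
import numpy as np
x,y,z=map(float,sys.argv[1:4]); b=json.load(open("poses.json"))["rack"]
w=world(b,[[x/1e3,y/1e3,z/1e3]])[0]; print(w.round(4),flush=True)
subprocess.run(["python3","t.py",*map(str,w),str(b[2]-np.pi/2)])
E
echo '[[[0, 0, -0.32, 0, 0, 0], [0, 0, -0.48, 0, 0, 0], [0, 0, -0.32, 0, 0, 0.1], [0, 0, 0, 0, 0, 0.1], [0, 0, 0, 0, 0, 0]]]' > rows.txt && python3 nudge.py rows.txt; python3 r.py -84.5 96 100
```

```text
time_s: 19.32
tool_pos: [0.4244, -0.0394, 0.107]
eef_rot: [0.977, -0.214, 0.001, -0.0]
wrist_force: [-0.4, -0.9, -1.3]
finger_gap: 0.107
grip_force: 58.5
[ 0.5283 -0.1123  0.1   ]
t 19.3 rot [-0.001  -0.0011 -0.3991] then trans [0.1062 0.0696 0.007 ] | trans in current axes [0.1249 0.0228 0.0071]
```

In the tool's units: 0.056 m is 0.896, 0.05 m is 0.8.

```bash
echo '[[[0, 0, 0, 0, 0, -0.15], [0, 0, 0, 0, 0, -0.15], [0, 0, 0, 0, 0, -0.1], [0.8, 0.56, 0.048, 0, 0, 0], [0.896, 0.5536, 0.064, 0, 0, 0]]]' > rows.txt && python3 nudge.py rows.txt;echo '[[[0, 0, 0, 0, 0, 0], [0, 0, 0, 0, 0, 0]]]' > rows.txt && python3 nudge.py rows.txt; python3 r.py -84.5 96 38.5
```

```text
time_s: 19.95
tool_pos: [0.5266, -0.1109, 0.1]
eef_rot: [1.0, -0.013, 0.0, -0.0]
wrist_force: [0.8, 1.3, -0.4]
finger_gap: 0.105
grip_force: 58.7
time_s: 20.2
tool_pos: [0.5242, -0.1107, 0.0988]
eef_rot: [1.0, -0.016, -0.001, -0.0]
wrist_force: [0.4, -0.4, -1.2]
finger_gap: 0.104
grip_force: 58.8
[ 0.5283 -0.1123  0.0385]
t 20.2 rot [-0.0001  0.0021  0.0008] then trans [0.0041 0.0014 0.0603] | trans in current axes [0.0042 0.0014 0.0603]
```

```bash
echo '[[[0.064, 0.0224, 0.4, 0, 0.002, 0], [0, 0, 0.4, 0, 0, 0], [0, 0, 0.16, 0, 0, 0], [0, 0, 0, 0, 0, 0], [0, 0, 0, 0, 0, 0]]]' > rows.txt && python3 nudge.py rows.txt; python3 r.py -84.5 96 38.5; python3 look.py v2
```

```text
time_s: 20.82
tool_pos: [0.5298, -0.1116, 0.0408]
eef_rot: [1.0, -0.015, 0.002, -0.0]
wrist_force: [-0.2, -0.7, -1.1]
finger_gap: 0.102
grip_force: 58.8
[ 0.5283 -0.1123  0.0385]
t 20.8 rot [-0.0003 -0.0038  0.0014] then trans [-0.0015  0.0007  0.0023] | trans in current axes [-0.0015  0.0007  0.0023]
```

View pics/v2s.png

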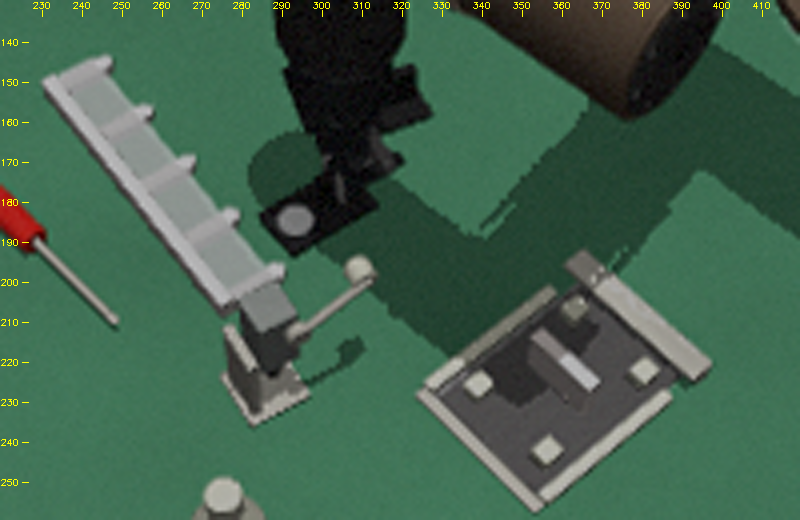

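The card (disc at (294,184)) lines up with the end slot. Insert.

In the tool's units: 0.0007 m is 0.0112, 0.012 m is 0.192.

```bash
echo '[[[0, 0.0112, 0.04, 0, -0.004, 0.001], [0.128, 0, 0, 0, 0, 0], [0.192, 0, 0, 0, 0, 0], [0.192, 0, 0, 0, 0, 0], [0, 0, 0, 0, 0, 0]]]' > rows.txt && python3 nudge.py rows.txt; python3 r.py -21.5 96 38.5; echo '[[[0.128, 0, 0, 0, 0, 0], [0.128, 0, 0, 0, 0, 0], [0.096, 0, 0, 0, 0, 0], [0, 0, 0, 0, 0, 0]]]' > rows.txt && python3 nudge.py rows.txt; python3 r.py -21.5 96 38.5
```

```text
time_s: 21.55
tool_pos: [0.5633, -0.1136, 0.0374]
eef_rot: [1.0, -0.016, 0.0, -0.0]
wrist_force: [0.5, -0.2, 1.3]
finger_gap: 0.104
grip_force: 59.2
[ 0.5912 -0.1143  0.0385]
t 21.6 rot [-0.0002 -0.0004 -0.0002] then trans [ 0.0279 -0.0002 -0.0011] | trans in current axes [ 0.0279 -0.0002 -0.0011]
time_s: 22.05
tool_pos: [0.5833, -0.1145, 0.0374]
eef_rot: [1.0, -0.016, -0.001, -0.0]
wrist_force: [-2.1, -0.6, 4.3]
finger_gap: 0.103
grip_force: 59.6
[ 0.5912 -0.1143  0.0385]
t 22.1 rot [-0.0001  0.0017 -0.0005] then trans [ 0.0079 -0.0004 -0.0011] | trans in current axes [ 0.0079 -0.0004 -0.0011]
```

In the tool's units: 0.003 m is 0.048, 0.0015 m is 0.024.

```bash
echo '[[[0.048, 0, -0.008, 0, 0, 0], [0.048, 0, 0, 0, 0, 0], [0.024, 0, 0, 0, 0, 0], [0, 0, 0, 0, 0, 0]]]' > rows.txt && python3 nudge.py rows.txt; python3 r.py -21.5 96 38.5; echo '[[[0.016, 0, 0, 0, 0, 0], [0, 0, 0, 0, 0, 0]]]' > rows.txt && python3 nudge.py rows.txt;echo '[[[0.016, 0, 0, 0, 0, 0], [0, 0, 0, 0, 0, 0]]]' > rows.txt && python3 nudge.py rows.txt; python3 r.py -21.5 96 38.5
```

```text
time_s: 22.55
tool_pos: [0.591, -0.1145, 0.0376]
eef_rot: [1.0, -0.016, -0.001, -0.0]
wrist_force: [1.1, -0.4, -0.1]
finger_gap: 0.106
grip_force: 58.9
[ 0.5912 -0.1143  0.0385]
t 22.6 rot [-0.0002  0.0015 -0.0004] then trans [ 0.0002 -0.0002 -0.0009] | trans in current axes [ 0.0002 -0.0002 -0.0009]
time_s: 22.8
tool_pos: [0.5913, -0.1146, 0.0376]
eef_rot: [1.0, -0.016, -0.001, -0.0]
wrist_force: [-0.8, 1.2, -0.5]
finger_gap: 0.104
grip_force: 59.1
time_s: 23.05
tool_pos: [0.5914, -0.1147, 0.0376]
eef_rot: [1.0, -0.016, -0.002, -0.0]
wrist_force: [-6.3, 1.2, 4.1]
finger_gap: 0.105
grip_force: 59.7
[ 0.5912 -0.1143  0.0385]
t 23.1 rot [-0.0001  0.0041 -0.0006] then trans [-0.0001 -0.0004 -0.0009] | trans in current axes [-0.0001 -0.0004 -0.0009]
```

Contact with the back stop. One more small push, then release and lift.

In the tool's units: 0.001 m is 0.016.

```bash
echo '[[[0.016, 0, 0, 0, 0, 0], [0, 0, 0, 0, 0, 0]]]' > rows.txt && python3 nudge.py rows.txt; echo '[[[0, 0, 0, 0, 0, 0], [0, 0, 0, 0, 0, 0], [0, 0, 0, 0, 0, 0], [0, 0, 0, 0, 0, 0]]]' > rows.txt && python3 nudge.py rows.txt 0.35; echo '[[[0, 0, -0.32, 0, 0, 0], [0, 0, -0.64, 0, 0, 0], [0, 0, -0.64, 0, 0, 0], [-0.48, 0, -0.64, 0, 0, -0.1], [-0.48, 0, 0, 0, 0, 0.1]]]' > rows.txt && python3 nudge.py rows.txt; python3 look.py v3; python3 - <<'E'
import json; from cell import env; from h import *
P=json.load(open('poses.json')); m=.001
cardL=np.array([[42,24,8],[42,-24,8],[-42,-24,8],[-42,24,8]])*m
d=env.get_image("scene"); 
g=d["image"].astype(int).max(2); print(world(P['cardB'],[[-.024,0,0]]),P['cardB'][2]-np.pi/2)
E
python3 t.py 0.4333 -0.1587 0.15 -1.809
```

```text
time_s: 23.3
tool_pos: [0.5914, -0.1147, 0.0376]
eef_rot: [1.0, -0.016, -0.003, -0.0]
wrist_force: [-10.1, 2.4, 7.9]
finger_gap: 0.107
grip_force: 60.1
time_s: 23.8
tool_pos: [0.5939, -0.1147, 0.0377]
eef_rot: [1.0, -0.016, -0.001, -0.0]
wrist_force: [0.1, 0.6, 0.5]
finger_gap: 0.349
grip_force: 0.0
time_s: 24.42
tool_pos: [0.5354, -0.1157, 0.1811]
eef_rot: [1.0, -0.016, 0.002, -0.0]
wrist_force: [-0.5, 0.0, -1.6]
finger_gap: 0.352
grip_force: 0.0
[[ 0.4333345 -0.1587925  0.       ]] -1.8044195857706238
t 24.6 rot [-0.0006  0.0004  0.2057] then trans [-0.087   0.0652  0.0286] | trans in current axes [-0.0985  0.0461  0.0286]
```

View pics/v3s.png

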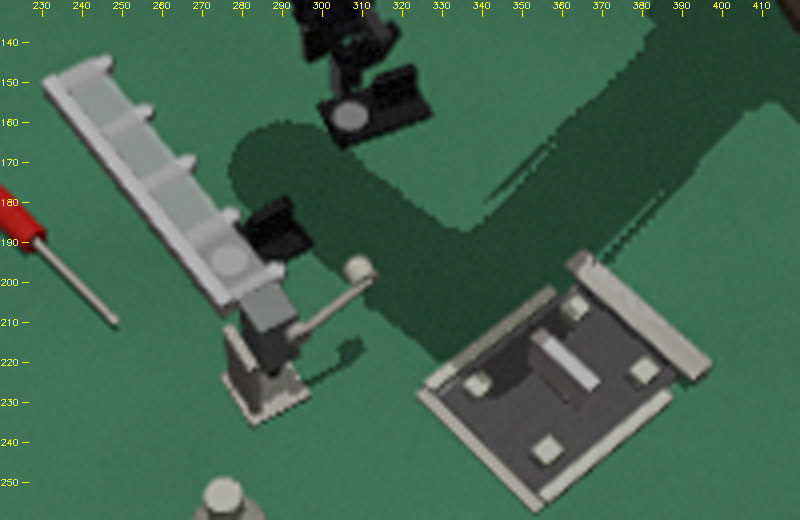

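Card A is seated (disc at (277,195) under the roof) and card B hasn't moved (disc at (307,158)). Now B.

```bash
echo '[[[0, 0, 0, 0, 0, 0.105], [0, 0, 0, 0, 0, 0.1], [-0.688, 0.528, 0.16, 0, 0, 0], [-0.704, 0.512, 0.288, 0, 0, 0], [0, 0, 0, 0, 0, 0]]]' > rows.txt && python3 nudge.py rows.txt 0.6;echo '[[[0, 0, 0, 0, 0, 0], [0, 0, 0, 0, 0, 0]]]' > rows.txt && python3 nudge.py rows.txt; python3 t.py 0.4337 -0.1591 0.0375 -1.809
```

```text
time_s: 25.2
tool_pos: [0.4304, -0.1593, 0.1483]
eef_rot: [0.993, -0.119, -0.003, 0.0]
wrist_force: [0.2, -0.5, 0.5]
finger_gap: 0.6
grip_force: 0.0
time_s: 25.45
tool_pos: [0.4356, -0.1583, 0.1502]
eef_rot: [0.993, -0.118, -0.0, 0.0]
wrist_force: [0.6, -0.5, 0.0]
finger_gap: 0.598
grip_force: 0.0
t 25.4 rot [0.0001 0.0009 0.0016] then trans [-0.0016  0.0012  0.1127] | trans in current axes [-0.0015  0.0012  0.1127]
```

In the tool's units: 0.035 m is 0.56, 0.025 m is 0.4.

```bash
echo '[[[-0.024, 0.0192, 0.56, 0, 0, 0], [0, 0, 0.56, 0, 0, 0], [0, 0, 0.4, 0, 0, 0], [0, 0, 0.192, 0, 0, 0], [0, 0, 0.088, 0, 0, 0]]]' > rows.txt && python3 nudge.py rows.txt; echo '[[[0, 0, 0, 0, 0, 0], [0, 0, 0, 0, 0, 0]]]' > rows.txt && python3 nudge.py rows.txt; python3 t.py 0.4337 -0.1591 0.0375 -1.809; echo '[[[0, 0, 0, 0, 0, 0], [0, 0, 0, 0, 0, 0], [0, 0, 0, 0, 0, 0], [0, 0, 0, 0, 0, 0], [0, 0, 0, 0, 0, 0]]]' > rows.txt && python3 nudge.py rows.txt 0.0; echo '[[[0, 0, 0, 0, 0, 0], [0, 0, 0, 0, 0, 0]]]' > rows.txt && python3 nudge.py rows.txt;  python3 t.py 0.4337 -0.1591 0.0375 -1.809
```

```text
time_s: 26.08
tool_pos: [0.4328, -0.1591, 0.0371]
eef_rot: [0.993, -0.118, -0.001, 0.0]
wrist_force: [0.1, -0.8, 0.4]
finger_gap: 0.6
grip_force: 0.0
time_s: 26.32
tool_pos: [0.4329, -0.1592, 0.0382]
eef_rot: [0.993, -0.118, -0.0, -0.0]
wrist_force: [0.2, -1.6, -0.0]
finger_gap: 0.601
grip_force: 0.0
t 26.3 rot [-0.0002  0.0002  0.001 ] then trans [ 0.0007 -0.0003  0.0007] | trans in current axes [ 0.0007 -0.0003  0.0007]
time_s: 26.95
tool_pos: [0.4325, -0.1593, 0.038]
eef_rot: [0.993, -0.118, -0.0, -0.0]
wrist_force: [-1.2, 0.6, 6.2]
finger_gap: 0.105
grip_force: 59.0
time_s: 27.2
tool_pos: [0.4325, -0.1593, 0.038]
eef_rot: [0.993, -0.118, -0.0, -0.0]
wrist_force: [-0.8, 0.4, 5.9]
finger_gap: 0.111
grip_force: 59.0
t 27.2 rot [0.0001 0.001  0.001 ] then trans [ 0.0011 -0.0005  0.0005] | trans in current axes [ 0.0011 -0.0005  0.0005]
```

```bash
echo '[[[0, 0, -0.32, 0, 0, 0], [0, 0, -0.32, 0, 0, 0], [0, 0, 0, 0, 0, -0.1], [0, 0, 0, 0, 0, -0.106], [0, 0, 0, 0, 0, 0]]]' > rows.txt && python3 nudge.py rows.txt; python3 r.py -85 -32 60
```

```text
time_s: 27.82
tool_pos: [0.4322, -0.1593, 0.0775]
eef_rot: [1.0, -0.016, -0.001, -0.0]
wrist_force: [-0.2, 0.2, -0.5]
finger_gap: 0.105
grip_force: 58.3
[ 0.5237 -0.2402  0.06  ]
t 27.8 rot [-0.0003  0.0016 -0.0003] then trans [0.094  0.078  0.0175] | trans in current axes [0.0941 0.0779 0.0174]
```

In the tool's units: 0.032 m is 0.512, 0.031 m is 0.496.

```bash
echo '[[[0.496, 0.416, 0.08, 0, 0.0015, 0], [0.496, 0.416, 0.096, 0, 0, 0], [0.512, 0.416, 0.096, 0, 0, 0], [0, 0, 0, 0, 0, 0], [0, 0, 0, 0, 0, 0]]]' > rows.txt && python3 nudge.py rows.txt; python3 r.py -85 -32 38.5; echo '[[[0, 0, 0.16, 0, 0, 0], [0, 0, 0.112, 0, 0, 0], [0, 0, 0, 0, 0, 0], [0, 0, 0, 0, 0, 0]]]' > rows.txt && python3 nudge.py rows.txt;  python3 r.py -85 -32 38.5
```

```text
time_s: 28.45
tool_pos: [0.523, -0.2401, 0.0597]
eef_rot: [1.0, -0.017, -0.001, -0.0]
wrist_force: [-0.6, -0.1, -1.2]
finger_gap: 0.107
grip_force: 58.5
[ 0.5237 -0.2402  0.0385]
t 28.4 rot [-0.0005  0.0017 -0.0019] then trans [0.0007 0.     0.0212] | trans in current axes [0.0007 0.0001 0.0212]
time_s: 28.95
tool_pos: [0.5239, -0.2401, 0.0435]
eef_rot: [1.0, -0.016, -0.0, -0.0]
wrist_force: [0.5, -0.4, -0.3]
finger_gap: 0.105
grip_force: 58.5
[ 0.5237 -0.2402  0.0385]
t 28.9 rot [-0.0001  0.      0.0008] then trans [-0.0002  0.0002  0.005 ] | trans in current axes [-0.0002  0.0002  0.005 ]
```

In the tool's units: 0.012 m is 0.192, 0.01 m is 0.16.

```bash
echo '[[[0, 0, 0.0752, 0, 0, 0], [0.16, 0, 0, 0, 0, 0], [0.192, 0, 0, 0, 0, 0], [0.192, 0, 0, 0, 0, 0], [0, 0, 0, 0, 0, 0]]]' > rows.txt && python3 nudge.py rows.txt; python3 r.py -22 -32 38.5; echo '[[[0.128, 0, 0, 0, 0, 0], [0.128, 0, 0, 0, 0, 0], [0.096, 0, 0, 0, 0, 0], [0, 0, 0, 0, 0, 0]]]' > rows.txt && python3 nudge.py rows.txt; python3 r.py -22 -32 38.5
```

```text
time_s: 29.58
tool_pos: [0.5591, -0.2413, 0.0385]
eef_rot: [1.0, -0.016, 0.0, -0.0]
wrist_force: [-0.8, 0.2, -0.9]
finger_gap: 0.108
grip_force: 58.5
[ 0.5867 -0.2422  0.0385]
t 29.6 rot [-0.     -0.0004  0.0009] then trans [0.0276 0.0001 0.    ] | trans in current axes [0.0276 0.0001 0.0001]
time_s: 30.08
tool_pos: [0.5803, -0.2419, 0.0386]
eef_rot: [1.0, -0.016, 0.0, -0.0]
wrist_force: [0.9, -0.6, -1.4]
finger_gap: 0.106
grip_force: 58.5
[ 0.5867 -0.2422  0.0385]
t 30.1 rot [-0.0002 -0.0001  0.0007] then trans [0.0064 0.0001 0.0001] | trans in current axes [0.0064 0.0001 0.0001]
```

In the tool's units: 0.003 m is 0.048, 0.002 m is 0.032.

```bash
echo '[[[0.048, 0, 0, 0, 0, 0], [0.032, 0, 0, 0, 0, 0], [0.024, 0, 0, 0, 0, 0], [0, 0, 0, 0, 0, 0]]]' > rows.txt && python3 nudge.py rows.txt; echo '[[[0.016, 0, 0, 0, 0, 0], [0, 0, 0, 0, 0, 0]]]' > rows.txt && python3 nudge.py rows.txt;echo '[[[0.016, 0, 0, 0, 0, 0], [0, 0, 0, 0, 0, 0]]]' > rows.txt && python3 nudge.py rows.txt; python3 r.py -22 -32 38.5
```

```text
time_s: 30.58
tool_pos: [0.5864, -0.2422, 0.0387]
eef_rot: [1.0, -0.016, 0.0, -0.0]
wrist_force: [0.6, -0.4, -1.1]
finger_gap: 0.11
grip_force: 58.5
time_s: 30.82
tool_pos: [0.5868, -0.2422, 0.0386]
eef_rot: [1.0, -0.016, -0.001, -0.0]
wrist_force: [-1.9, 0.2, 0.5]
finger_gap: 0.101
grip_force: 58.7
time_s: 31.08
tool_pos: [0.5868, -0.2422, 0.0384]
eef_rot: [1.0, -0.016, -0.001, -0.0]
wrist_force: [-5.2, -0.8, 2.0]
finger_gap: 0.101
grip_force: 58.9
[ 0.5867 -0.2422  0.0385]
t 31.1 rot [-0.0005  0.0028  0.0002] then trans [-0.0002  0.     -0.0001] | trans in current axes [-0.0002  0.     -0.0001]
```

```bash
echo '[[[0.016, 0, 0, 0, 0, 0], [0, 0, 0, 0, 0, 0]]]' > rows.txt && python3 nudge.py rows.txt; echo '[[[0, 0, 0.008, 0, 0, 0], [0, 0, 0, 0, 0, 0], [0, 0, 0, 0, 0, 0], [0, 0, 0, 0, 0, 0]]]' > rows.txt && python3 nudge.py rows.txt 0.35; echo '[[[0, 0, -0.32, 0, 0, 0], [0, 0, -0.64, 0, 0, 0], [0, 0, -0.8, 0, 0, 0], [-0.48, 0, -0.8, 0, 0, 0], [-0.8, 0, 0, 0, 0, 0]]]' > rows.txt && python3 nudge.py rows.txt; echo '[[[-0.64, 0, 0, 0, 0, 0], [0, 0, 0, 0, 0, 0]]]' > rows.txt && python3 nudge.py rows.txt 0.0
cat > fin.py <<'E'
from cell import env
from h import *
s=env.get_image("scene"); t=env.get_image("top")
crop(s,220,130,200,130,4,"pics/f1.png"); crop(t,310,160,160,120,5,"pics/f2.png")
f=lambda X:np.r_[proj(s,X)[0]-[309.2,196.6],proj(t,X)[0]-[321.1,195.5]]
r=least_squares(f,[.606,.012,.113]); print("roller",r.x.round(4),r.fun.round(2))
E
python3 fin.py
```

```text
time_s: 31.32
tool_pos: [0.5869, -0.2422, 0.0382]
eef_rot: [1.0, -0.016, -0.002, -0.0]
wrist_force: [-7.5, -0.2, 3.8]
finger_gap: 0.102
grip_force: 59.2
time_s: 31.82
tool_pos: [0.5896, -0.2422, 0.0383]
eef_rot: [1.0, -0.016, 0.0, -0.0]
wrist_force: [-0.9, 0.1, -0.6]
finger_gap: 0.35
grip_force: 0.0
time_s: 32.45
tool_pos: [0.5117, -0.2403, 0.2023]
eef_rot: [1.0, -0.015, 0.004, 0.001]
wrist_force: [-0.9, 0.2, -0.5]
finger_gap: 0.347
grip_force: 0.0
time_s: 32.7
tool_pos: [0.467, -0.2384, 0.199]
eef_rot: [1.0, -0.016, 0.001, -0.0]
wrist_force: [1.0, -1.2, 0.7]
finger_gap: 0.001
grip_force: 0.0
roller [0.6059 0.0118 0.1248] [ 0.35  0.06  0.2  -0.2 ]
```

View pics/f2.png

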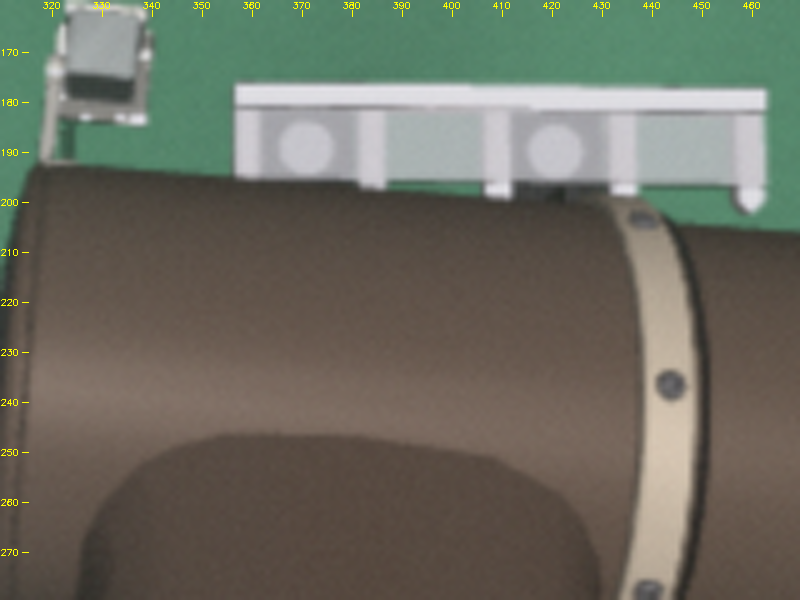

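Both cards are seated, with discs equally far from the back stop: (371,189) and (420,190). Now the switch, with fingers shut.

```bash
python3 t.py 0.604 0.012 0.19 -1.603
```

```text
t 32.8 rot [ 0.0001 -0.0015  0.0009] then trans [ 0.1262 -0.2548  0.0089] | trans in current axes [ 0.1264 -0.2547  0.0091]
```

In the tool's units: -0.051 m is -0.816, 0.026 m is 0.416.

```bash
echo '[[[0.4, -0.816, 0.032, 0, 0, 0], [0.4, -0.816, 0.032, 0, 0, 0], [0.4, -0.816, 0.032, 0, 0, 0], [0.4, -0.816, 0.032, 0, 0, 0], [0.416, -0.816, 0.016, 0, 0, 0]]]' > rows.txt && python3 nudge.py rows.txt; echo '[[[0, 0, 0, 0, 0, 0], [0, 0, 0, 0, 0, 0], [0, 0, 0, 0, 0, 0]]]' > rows.txt && python3 nudge.py rows.txt; python3 t.py 0.604 0.012 0.15 -1.603
```

```text
time_s: 33.42
tool_pos: [0.605, 0.0147, 0.1887]
eef_rot: [1.0, -0.015, -0.0, 0.0]
wrist_force: [0.3, -0.5, -0.1]
finger_gap: 0.0
grip_force: 0.0
time_s: 33.8
tool_pos: [0.6032, 0.0116, 0.1891]
eef_rot: [1.0, -0.016, -0.0, -0.0]
wrist_force: [-0.3, 0.2, 0.3]
finger_gap: -0.003
grip_force: 0.0
t 33.8 rot [-0.      0.0005 -0.0001] then trans [ 0.0008 -0.0004  0.0391] | trans in current axes [ 0.0009 -0.0004  0.0391]
```

```bash
echo '[[[0.016, 0, 0.24, 0, 0, 0], [0, 0, 0.24, 0, 0, 0], [0, 0, 0.144, 0, 0, 0], [0, 0, 0, 0, 0, 0]]]' > rows.txt && python3 nudge.py rows.txt; echo '[[[0, 0, 0.096, 0, 0, 0], [0, 0, 0.096, 0, 0, 0], [0, 0, 0, 0, 0, 0]]]' > rows.txt && python3 nudge.py rows.txt; echo '[[[0, 0, 0.096, 0, 0, 0], [0, 0, 0.096, 0, 0, 0], [0, 0, 0, 0, 0, 0], [0, 0, 0, 0, 0, 0]]]' > rows.txt && python3 nudge.py rows.txt; python3 t.py 0.604 0.012 0.117 -1.603
```

```text
time_s: 34.3
tool_pos: [0.6037, 0.012, 0.149]
eef_rot: [1.0, -0.016, -0.001, 0.0]
wrist_force: [-0.1, 0.4, 0.6]
finger_gap: 0.002
grip_force: 0.0
time_s: 34.67
tool_pos: [0.6041, 0.0124, 0.138]
eef_rot: [1.0, -0.016, -0.0, -0.0]
wrist_force: [-1.7, 0.0, 2.8]
finger_gap: -0.002
grip_force: 1.5
time_s: 35.17
tool_pos: [0.6042, 0.0124, 0.1263]
eef_rot: [1.0, -0.016, -0.0, -0.0]
wrist_force: [-3.1, 0.6, 5.4]
finger_gap: -0.004
grip_force: 2.3
t 35.2 rot [-0.0001  0.0004  0.0008] then trans [-0.0002  0.0004  0.0093] | trans in current axes [-0.0002  0.0004  0.0093]
```

```bash
echo '[[[0, 0, 0.064, 0, 0, 0], [0, 0, 0, 0, 0, 0]]]' > rows.txt && python3 nudge.py rows.txt; echo '[[[0, 0, 0.048, 0, 0, 0], [0, 0, 0, 0, 0, 0]]]' > rows.txt && python3 nudge.py rows.txt; echo '[[[0, 0, 0.04, 0, 0, 0], [0, 0, 0, 0, 0, 0], [0, 0, 0, 0, 0, 0]]]' > rows.txt && python3 nudge.py rows.txt
python3 - <<'E'
from cell import env
from h import *
crop(env.get_image("scene"),265,170,70,60,8,"pics/sw.png")
E
```

```text
time_s: 35.42
tool_pos: [0.6044, 0.0124, 0.1223]
eef_rot: [1.0, -0.016, -0.0, -0.0]
wrist_force: [-3.3, 0.7, 4.9]
finger_gap: -0.0
grip_force: 2.4
time_s: 35.67
tool_pos: [0.6043, 0.0124, 0.1194]
eef_rot: [1.0, -0.016, -0.0, -0.0]
wrist_force: [-3.5, 1.1, 5.7]
finger_gap: -0.007
grip_force: 2.6
time_s: 36.05
tool_pos: [0.6043, 0.0124, 0.117]
eef_rot: [1.0, -0.016, -0.0, -0.0]
wrist_force: [-4.4, 0.2, 5.2]
finger_gap: 0.001
grip_force: 2.7
```

View pics/sw.png

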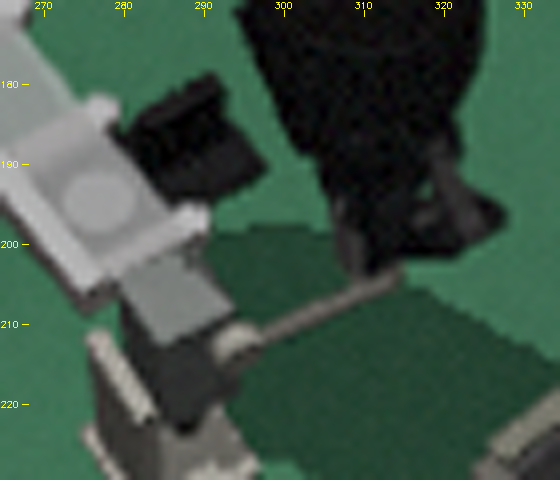

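The lever is pushed down: the arm now runs from (294,212) to about (314,204). I'll go slightly deeper for margin, then let it spring back and retreat.

In the tool's units: 0.0015 m is 0.024.

```bash
echo '[[[0, 0, 0.024, 0, 0, 0], [0, 0, 0, 0, 0, 0], [0, 0, 0, 0, 0, 0]]]' > rows.txt && python3 nudge.py rows.txt; echo '[[[0, 0, -0.128, 0, 0, 0], [0, 0, -0.16, 0, 0, 0], [0, 0, -0.24, 0, 0, 0], [0, 0, -0.48, 0, 0, 0], [0, 0, -0.64, 0, 0, 0]]]' > rows.txt && python3 nudge.py rows.txt; echo '[[[-0.8, 0, -0.32, 0, 0, 0], [-0.8, 0, 0, 0, 0, 0], [-0.48, 0, 0, 0, 0, 0], [0, 0, 0, 0, 0, 0], [0, 0, 0, 0, 0, 0]]]' > rows.txt && python3 nudge.py rows.txt
python3 - <<'E'
from cell import env
from h import *
a=cv2.imread("pics/scene0.png").astype(int); d=env.get_image("scene")["image"][:,:,::-1].astype(int)
for n,(x0,y0,x1,y1) in dict(switch=(276,195,315,235),bottle=(265,248,292,285),driver=(205,168,250,212),tray=(288,262,360,336)).items():
    print(n,np.abs(a-d)[y0:y1,x0:x1].mean().round(1))
p=d[192:202,303:316].mean(2); print("roller px",(np.argwhere(p>150).mean(0)+[192,303])[::-1])
q=a[192:202,303:316].mean(2); print("before",(np.argwhere(q>150).mean(0)+[192,303])[::-1])
c=d[210:255,325:395].mean(2); print("plate px", [tuple(np.argwhere(c>170).mean(0).round(1))])
E
```

```text
time_s: 36.48
tool_pos: [0.6042, 0.0124, 0.1155]
eef_rot: [1.0, -0.016, -0.0, -0.0]
wrist_force: [-4.1, -0.1, 5.5]
finger_gap: -0.001
grip_force: 2.7
time_s: 37.1
tool_pos: [0.6033, 0.0122, 0.2187]
eef_rot: [1.0, -0.016, -0.001, 0.0]
wrist_force: [1.6, 0.4, 0.4]
finger_gap: 0.003
grip_force: 0.0
time_s: 37.72
tool_pos: [0.4748, 0.0166, 0.2389]
eef_rot: [1.0, -0.016, 0.0, -0.0]
wrist_force: [0.4, -0.4, 0.8]
finger_gap: -0.001
grip_force: 0.0
switch 4.4
bottle 4.1
driver 3.9
tray 4.5
roller px [309.33333333 196.46666667]
before [309.5        196.33333333]
plate px [(np.float64(18.1), np.float64(34.5))]
```

The roller is back up and the bystanders haven't moved. A last numeric check that the cards and plate haven't shifted since they were set, then hand in.

```bash
python3 - <<'E'
from cell import env
from h import *
d=env.get_image("scene"); crop(d,220,130,200,130,4,"pics/f3.png")
f=cv2.imread("pics/f3.png").astype(int)
for n,o,b in (("cards","f1",(230,140,300,205)),("plate","v3s",(330,205,390,250))):
    x0,y0,x1,y1=[(v-w)*4 for v,w in zip(b,(220,130)*2)]; e=np.abs(f-cv2.imread(f"pics/{o}.png"))[y0:y1,x0:x1]; print(n,e.mean().round(1),np.percentile(e,99))
t=env.get_image("top")
g=t["image"].mean(2)
for n,l in(("A",96),("B",-32)):
    c=proj(t,world([.6097,-.2109,-.0319],[[.003,l,0] if 0 else [.003+.0,l/1e3,.008]]))[0]; print(n,"origin px",c.round(1))
bl=np.array([[50,36,20],[50,-36,20],[-50,36,20],[-50,-36,20]])*.001
w=[]
for p in proj(d,world([.5059,.1215,.0624],bl)):
    x,y=p.round().astype(int); q=d["image"][y-5:y+6,x-5:x+6].mean(2); m=np.argwhere(q>q.min()+.6*(q.max()-q.min())).mean(0)-5; w.append(np.r_[[x,y]-p+m[::-1]].round(1).tolist())
print("plate block px offset",w)
E
```

```text
cards 5.7 45.0
plate 13.6 64.0
A origin px [371.1 197.6]
B origin px [421.2 198.3]
plate block px offset [[0.9, 0.5], [-0.2, -0.7], [0.5, 0.5], [1.1, -0.4]]
```

```bash
python3 - <<'E'
import cv2,numpy as np
a=cv2.imread("pics/f1.png",0);b=cv2.imread("pics/f3.png",0)
# templates of the card regions: card A disc (277,195), card B disc by symmetry ~(252,163)
for n,(x,y) in(("A",(280,192)),("B",(252,165))):
    X,Y=(x-220)*4,(y-130)*4; T=a[Y-50:Y+50,X-50:X+60]; r=cv2.matchTemplate(b[Y-80:Y+80,X-80:X+90],T,cv2.TM_CCOEFF_NORMED); _,v,_,l=cv2.minMaxLoc(r); print(n,round(v,3),(np.array(l)-30)/4,"px")
E
```

```text
A 0.999 [0. 0.] px
B 0.999 [0. 0.] px
```

```bash
python3 -c "
from cell import env
print(env.sense()['time_s'],env.sign_off())"
```

```text
the job is handed in; nothing more can be done
37.875 None
```

The job was handed in at 37.9 s: the plate was paused on its edge at about 0.22 rad tilt (joint limits ruled out more), then pivoted flat into its bed; both cards are in slots 3 and 1 against the back stop; the lever was pressed to an estimated 0.5 rad and sprang back (the click itself can't be sensed); bottle, screwdriver and tray are unmoved.

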